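Cover the jaggery and stand the other lids in the rack

TASK

Clear the lids off the granite slab: put one lid squarely on the pot that holds the jaggery, so that it sits level and closes it, and stand every other lid upright on its edge between the tines of the rack, one lid to a gap. The empty pot stays open to dry, so if a lid lies on it, that lid goes too. Both pots stay upright on the slab, and leave the bowl, the canister and the tumbler where they are.

Things in the scene. Friction and masses are not known exactly. Their poses are not given: they have to be found in the camera images.
- lid1: round steel lid, 130 mm across, 180 g; up to five alike, some absent. Origin: centre of its underside, z its axis, up through the handle. Step 100 mm across at z 0-6 mm, flange 130 mm across at z 6-10 mm. Black bar handle along x: 68 long, 12 wide (y), at z 35-45 mm, on two thin posts at x = -26 and 26 mm. Starts lying handle up on the slab.
- lid2: round steel lid, 130 mm across, 180 g; up to five alike, some absent. Origin: centre of its underside, z its axis, up through the handle. Step 100 mm across at z 0-6 mm, flange 130 mm across at z 6-10 mm. Black bar handle along x: 68 long, 12 wide (y), at z 35-45 mm, on two thin posts at x = -26 and 26 mm. Starts lying handle up on the slab.
- lid3: round steel lid, 130 mm across, 180 g; up to five alike, some absent. Origin: centre of its underside, z its axis, up through the handle. Step 100 mm across at z 0-6 mm, flange 130 mm across at z 6-10 mm. Black bar handle along x: 68 long, 12 wide (y), at z 35-45 mm, on two thin posts at x = -26 and 26 mm. Starts lying handle up on the slab.
- lid4: round steel lid, 130 mm across, 180 g; up to five alike, some absent. Origin: centre of its underside, z its axis, up through the handle. Step 100 mm across at z 0-6 mm, flange 130 mm across at z 6-10 mm. Black bar handle along x: 68 long, 12 wide (y), at z 35-45 mm, on two thin posts at x = -26 and 26 mm. Starts lying handle up on the slab.
- lid5: round steel lid, 130 mm across, 180 g; up to five alike, some absent. Origin: centre of its underside, z its axis, up through the handle. Step 100 mm across at z 0-6 mm, flange 130 mm across at z 6-10 mm. Black bar handle along x: 68 long, 12 wide (y), at z 35-45 mm, on two thin posts at x = -26 and 26 mm. Starts, if present, as a cover on the empty pot.
- pot_a: loose round steel pot, one of two alike; one holds the jaggery, the other is empty. 120 mm across (bead 125), 80 mm high, mouth 115 mm wide, wall 2.5, floor 4 mm, 400 g. Origin: centre of its underside, z up. A lid sitting properly on it has its origin 74 mm above the pot's: flange on the rim, step inside the mouth with about 6 mm play all round.
- pot_b: loose round steel pot, one of two alike; one holds the jaggery, the other is empty. 120 mm across (bead 125), 80 mm high, mouth 115 mm wide, wall 2.5, floor 4 mm, 400 g. Origin: centre of its underside, z up. A lid sitting properly on it has its origin 74 mm above the pot's: flange on the rim, step inside the mouth with about 6 mm play all round.
- jaggery: golden-brown dome of hard jaggery, 80 mm across and 44 mm high, 220 g, standing on the floor of one of the pots (which one varies). Origin: centre of its underside.
- rack: fixed lid rack, 250 long (x, roughly away from the robot), 124 wide, 87 mm high. Origin: middle of its underside, z up. 9 pairs of 6 mm steel tines, 46 mm either side of the middle line, 26 mm apart along x: 8 gaps, 20 mm clear, centred at x = 13, 39, 65, 91 mm either side. Rails carry a standing lid's edge, its middle then 80 mm up. Its handle reaches over the next gap.
- bowl: loose white ceramic bowl, 124 mm across the rim, 50 mm high; bystander. Origin: centre of its underside.
- canister: loose closed aluminium canister, 94 mm across, 127 mm high with a small knob on top; bystander. Origin: centre of its underside.
- tumbler: loose steel tumbler, 66 mm across the rim, 85 mm high; bystander. Origin: centre of its underside.

How it is judged (in metres and radians):
At the end, for the whole second after the job is handed in: One lid sits on the jaggery pot: within 10 mm of centre, level within 3 degrees, step inside the mouth. Each other lid stands in its own gap of the rack, down on the rails (within 12 mm in height, 15 mm sideways), within 20 degrees of upright. Pots upright, lids at rest (((horizontal distance between lid1 and jaggery below 0.045 m and height (world z) of lid1 between 0.07 and 0.079 m and angle between lid1's own z axis and vertical below 0.06 rad and (horizontal distance between lid1 and pot_a below 0.01 m or horizontal distance between lid1 and pot_b below 0.01 m)) or (horizontal distance between lid2 and jaggery below 0.045 m and height (world z) of lid2 between 0.07 and 0.079 m and angle between lid2's own z axis and vertical below 0.06 rad and (horizontal distance between lid2 and pot_a below 0.01 m or horizontal distance between lid2 and pot_b below 0.01 m)) or (horizontal distance between lid3 and jaggery below 0.045 m and height (world z) of lid3 between 0.07 and 0.079 m and angle between lid3's own z axis and vertical below 0.06 rad and (horizontal distance between lid3 and pot_a below 0.01 m or horizontal distance between lid3 and pot_b below 0.01 m)) or (horizontal distance between lid4 and jaggery below 0.045 m and height (world z) of lid4 between 0.07 and 0.079 m and angle between lid4's own z axis and vertical below 0.06 rad and (horizontal distance between lid4 and pot_a below 0.01 m or horizontal distance between lid4 and pot_b below 0.01 m)) or (horizontal distance between lid5 and jaggery below 0.045 m and height (world z) of lid5 between 0.07 and 0.079 m and angle between lid5's own z axis and vertical below 0.06 rad and (horizontal distance between lid5 and pot_a below 0.01 m or horizontal distance between lid5 and pot_b below 0.01 m))) and height (world z) of jaggery below 0.02 m and ((angle between the z axis of lid1 and the x axis of rack, either way round below 0.35 rad and x of lid1 in the frame of rack between -0.11 and 0.11 m and y of lid1 in the frame of rack between -0.015 and 0.015 m and z of lid1 in the frame of rack between 0.068 and 0.092 m) or (horizontal distance between lid1 and jaggery below 0.045 m and height (world z) of lid1 between 0.07 and 0.079 m and angle between lid1's own z axis and vertical below 0.06 rad and (horizontal distance between lid1 and pot_a below 0.01 m or horizontal distance between lid1 and pot_b below 0.01 m))) and linear speed of each of lid1, lid2, lid3, lid4, lid5 below 0.02 m/s and ((angle between the z axis of lid2 and the x axis of rack, either way round below 0.35 rad and x of lid2 in the frame of rack between -0.11 and 0.11 m and y of lid2 in the frame of rack between -0.015 and 0.015 m and z of lid2 in the frame of rack between 0.068 and 0.092 m) or (horizontal distance between lid2 and jaggery below 0.045 m and height (world z) of lid2 between 0.07 and 0.079 m and angle between lid2's own z axis and vertical below 0.06 rad and (horizontal distance between lid2 and pot_a below 0.01 m or horizontal distance between lid2 and pot_b below 0.01 m))) and ((angle between the z axis of lid3 and the x axis of rack, either way round below 0.35 rad and x of lid3 in the frame of rack between -0.11 and 0.11 m and y of lid3 in the frame of rack between -0.015 and 0.015 m and z of lid3 in the frame of rack between 0.068 and 0.092 m) or (horizontal distance between lid3 and jaggery below 0.045 m and height (world z) of lid3 between 0.07 and 0.079 m and angle between lid3's own z axis and vertical below 0.06 rad and (horizontal distance between lid3 and pot_a below 0.01 m or horizontal distance between lid3 and pot_b below 0.01 m))) and ((angle between the z axis of lid4 and the x axis of rack, either way round below 0.35 rad and x of lid4 in the frame of rack between -0.11 and 0.11 m and y of lid4 in the frame of rack between -0.015 and 0.015 m and z of lid4 in the frame of rack between 0.068 and 0.092 m) or (horizontal distance between lid4 and jaggery below 0.045 m and height (world z) of lid4 between 0.07 and 0.079 m and angle between lid4's own z axis and vertical below 0.06 rad and (horizontal distance between lid4 and pot_a below 0.01 m or horizontal distance between lid4 and pot_b below 0.01 m))) and ((angle between the z axis of lid5 and the x axis of rack, either way round below 0.35 rad and x of lid5 in the frame of rack between -0.11 and 0.11 m and y of lid5 in the frame of rack between -0.015 and 0.015 m and z of lid5 in the frame of rack between 0.068 and 0.092 m) or (horizontal distance between lid5 and jaggery below 0.045 m and height (world z) of lid5 between 0.07 and 0.079 m and angle between lid5's own z axis and vertical below 0.06 rad and (horizontal distance between lid5 and pot_a below 0.01 m or horizontal distance between lid5 and pot_b below 0.01 m))) and distance between lid1 and lid2 above 0.005 m and distance between each of lid1, lid2 and lid3 above 0.005 m and distance between each of lid1, lid2, lid3 and lid4 above 0.005 m and distance between each of lid1, lid2, lid3, lid4 and lid5 above 0.005 m and height (world z) of each of pot_a, pot_b below 0.01 m and angle between each of pot_a, pot_b's own z axis and vertical below 0.06 rad); the robot touches nothing.
It fails at once if the bowl is pushed more than 3 cm away or tipped over (distance of bowl from where it was at the start of the episode above 0.03 m or angle between bowl's own z axis and vertical above 0.5 rad).
It fails at once if the canister is pushed more than 3 cm away or tipped over (distance of canister from where it was at the start of the episode above 0.03 m or angle between canister's own z axis and vertical above 0.5 rad).
It fails at once if the tumbler is pushed more than 3 cm away or tipped over (distance of tumbler from where it was at the start of the episode above 0.03 m or angle between tumbler's own z axis and vertical above 0.5 rad).
It fails at once if a pot is tipped over (angle between any of pot_a, pot_b's own z axis and vertical above 0.6 rad).
Of lid1, lid2, lid3, lid4, lid5 only 3 to 5 are there at a start; the rules pass over those that are not, and their reading is None.
At some moment in a run one of pot_a, pot_b may be knocked a few centimetres aside while the robot is not near it.
It also fails if it takes over 210 s, if anything falls off the work surface, if the arm or the gripper's body presses on something with over 40 N, if the wrist force passes 120 N, or if a joint passes its speed limit or range.

ROBOT

A 6-joint arm with a two-finger parallel gripper is mounted at the origin on the work surface. World frame = base frame: x ahead of the robot, y to its left, z up, the work surface at z = 0. Lengths are in m, angles in degrees, forces in N, time in s.
With the tool pointing down it reaches from about 0.25 to 0.725 m from the base axis. Payload 9.7 kg.
Tool frame: the origin (TCP) lies on the centre line of the jaws, within the pads' length; the fingertips stand tip_reach ahead of it and the grasp point (between the pads) lies 2 mm behind it (tip_reach is the distance from the TCP to the fingertips, in m); z points along the fingers, y is the direction in which the jaws open and shut (so a half turn about z gives the same grasp; the last joint's range is limited). The gripper opens to 85 mm and grips with 20 to 120 N. Pads are 22 mm wide; open, the fingers measure 114 mm over their backs; the gripper's body (76 mm by 85 mm) begins 54 mm behind the grasp point. The pads swing forward as they close: fully open they stand 13 mm farther back than shut.
Start: joints at [69.901, 4.979, 10.078, 95.1, 0, 90], TCP at [0.189, 0.517, 0.248] pointing down, gripper open.
Joint ranges: [-179.16, 179.16], [-48.56, 103.87], [-65.8, 70.77], [-126.05, 130.52], [-82.76, 87.17], [-180, 180]. Speed limits (degrees/s): [127.2, 127.2, 147.25, 180, 180, 180].

INTERFACE

Orientations are given as [roll, pitch, yaw] about the fixed x, y, z axes, in that order (R = Rz(yaw) Ry(pitch) Rx(roll)).
In Python, from workcell import get_obs, camera, calibration, job_done, tip_reach gives the robot as it stands.
- The arm moves only by the tool apply_moves, never from a script. Its argument "rows" is a list of rows, each a list of 7 numbers: the shift along the world's x, y, z in mm, then the turn, a rotation vector about the world's x, y, z in degrees, then the closure, from 0 (fully open) to 1 (shut). A call has 1 to 20 rows; each row shifts and turns the commanded pose from where the row before left it; what a row does not reach is not made up. A row lasts 1/8 s, in which the tool goes at most 62.5 mm and 10.7 degrees, less where a joint would pass 70% of its speed; a pose out of reach is approached as far as the arm can. A call with a gripper value outside its range is refused whole. The fingers move at their own pace and stop on an object; "grip_force" is the grip in N (left out, the last holds). Time passes only in rows, so rows that do not move let the fingers close. It gives the time, the measured TCP pose, the force and the opening at its end, in the units of the state.
- get_obs(): the state, without advancing time (a new reading comes with each control period).
- camera(name): name is "scene" or "top" or "wrist"; returns the picture (400x640x3 uint8, red, green, blue); there is no depth.
- calibration(name): a dict with "intrinsics" (3x3 intrinsics, pixels), "T" (4x4, takes a point from camera to world coordinates); the wrist camera has in their place "mount" (4x4, takes a point from camera to tool coordinates, whose origin is the TCP and whose axes are the flange's). Camera axes: x right, y down, z forward; pixel columns grow to the right and rows downward; lengths in m; the calibration is good to about 2 mm. A picture is of the moment at which its call begins: read the wrist's pose just before it. calibration takes no time and is no camera call.
- job_done(): hands the job in, once; it reports no verdict.
The state is a dict: "time": time; "q": joint angles; "qd": joint speeds; "joint_efforts": joint torques, N m; "ee_pos": TCP position; "tcp_rot": TCP orientation; "wrist_force": force on the tool from outside, world axes, zero at the start; "torque": the same for the moment, N m; "opening": finger opening in m.
Only numpy, scipy, OpenCV 4.12 (cv2) and the standard library are available. Lean on these libraries where they do the work, as an engineer would, in place of code of your own. Each camera call takes 0.05 s, during which the arm holds its last target.

## Working session

There is one attempt and no reset: what is moved stays moved. The work goes in short steps, Python scripts to look and compute and a tool call to move; the robot and the scene stay as the last step left them, time stands still between calls to the robot, and variables do not carry over. Pictures are saved under pics/ and viewed, and the job is handed in when it is done.

Besides the shell and the picture viewer there is one more tool, called as name([rows], argument=value, ...), one row to a line, values as JSON. apply_moves: Moves the arm, as the interface text tells. Its arguments: {"type":"object","properties":{"rows":{"type":"array","items":{"type":"array","items":{"type":"number"}}},"grip_force":{"type":"number"}},"required":["rows"]}

```bash
ls; mkdir -p pics; python3 - <<'E'
from workcell import *
import cv2,numpy as np
np.set_printoptions(precision=4,suppress=True)
print(get_obs()); print(tip_reach if not callable(tip_reach) else tip_reach())
for n in ["scene","top","wrist"]:
    print(n,calibration(n)); cv2.imwrite(f"pics/{n}0.png",camera(n)[:,:,::-1])
E
```

```text
pics
{'time': 0.0, 'q': array([69.9012,  5.0094, 10.0347, 95.0989, -0.0009, 89.999 ]), 'qd': array([-0.0299, -0.064 , -0.0143,  0.038 ,  0.046 , -0.0114]), 'joint_efforts': array([ -0.001 , -52.0395,  46.4798,   0.0164,  -0.    ,  -0.    ]), 'ee_pos': array([0.1889, 0.5163, 0.2476]), 'tcp_rot': array([-179.9264,    0.0009,  159.9022]), 'wrist_force': array([-0.5816,  0.9087,  0.7498]), 'torque': array([-0.0148, -0.0261,  0.014 ]), 'opening': 0.08513523644383472}
0.017
scene {'intrinsics': array([[422.6995,   0.    , 315.9925],
       [  0.    , 422.6995, 198.9542],
       [  0.    ,   0.    ,   1.    ]]), 'T': array([[ 0.7393,  0.5377, -0.4054,  1.0513],
       [ 0.6734, -0.5865,  0.4501, -0.5508],
       [ 0.0042, -0.6057, -0.7957,  1.0252],
       [ 0.    ,  0.    ,  0.    ,  1.    ]])}
top {'intrinsics': array([[406.4383,   0.    , 331.5944],
       [  0.    , 406.4383, 201.7698],
       [  0.    ,   0.    ,   1.    ]]), 'T': array([[-0.0296, -0.9896,  0.1409,  0.4289],
       [-0.9994,  0.0315,  0.0111,  0.0018],
       [-0.0155, -0.1405, -0.99  ,  1.2175],
       [ 0.    ,  0.    ,  0.    ,  1.    ]])}
wrist {'intrinsics': array([[354.6862,   0.    , 320.3159],
       [  0.    , 354.6862, 198.4482],
       [  0.    ,   0.    ,   1.    ]]), 'mount': array([[ 0.0006, -0.9524, -0.3049,  0.0788],
       [ 1.    ,  0.0007,  0.    , -0.0017],
       [ 0.0002, -0.3049,  0.9524, -0.1266],
       [ 0.    ,  0.    ,  0.    ,  1.    ]])}
```

View pics/top0.png

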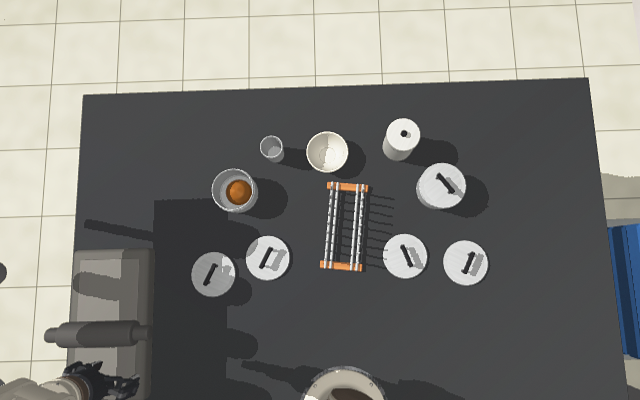

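View pics/scene0.png

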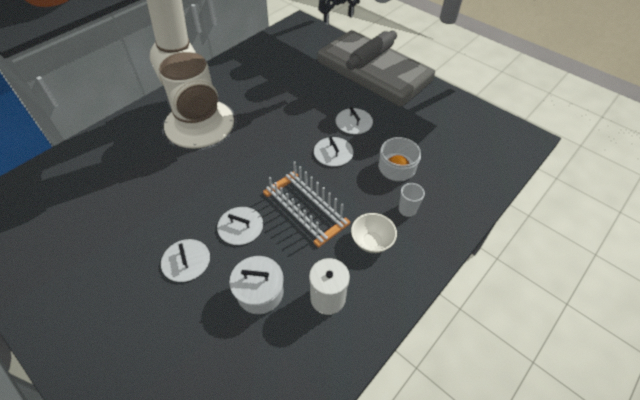

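View pics/wrist0.png

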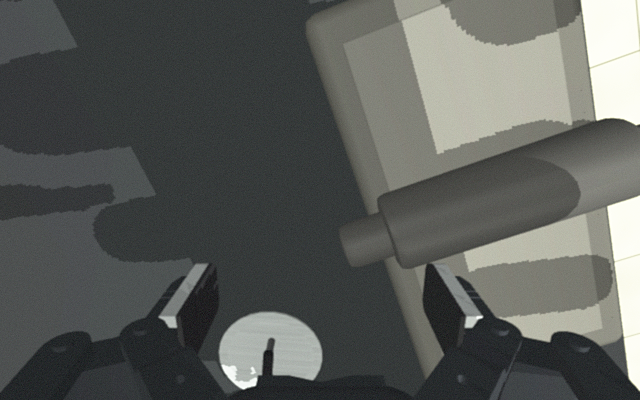

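The top view shows all five lids: four on the slab near (213,274), (268,258), (405,256) and (466,263), and a fifth on the empty pot at (441,186). The jaggery pot is at (236,190), and the rack spans (348,187)–(341,266). Next I measure positions.

```bash
cat > h.py <<'E'
import numpy as np,cv2
from workcell import *
np.set_printoptions(precision=4,suppress=True)
def cal(n):
    c=calibration(n)
    if n!="wrist": return c["intrinsics"],c["T"]
    from scipy.spatial.transform import Rotation as R
    o=get_obs(); T=np.eye(4); T[:3,:3]=R.from_euler('xyz',o['tcp_rot'],degrees=True).as_matrix(); T[:3,3]=o['ee_pos']
    return c["intrinsics"],T@c["mount"]
def ray(KT,uv,z):
    K,T=KT; uv=np.atleast_2d(uv).astype(float)
    d=np.linalg.solve(K,np.c_[uv,np.ones(len(uv))].T); d=T[:3,:3]@d; o=T[:3,3:4]
    s=(z-o[2])/d[2]; return (o+s*d)[:2].T
def proj(KT,p):
    K,T=KT; p=np.atleast_2d(p); q=(p-T[:3,3])@T[:3,:3]; q=q@K.T; return q[:,:2]/q[:,2:]
def fitc(xy):
    A=np.c_[2*xy,np.ones(len(xy))]; s=np.linalg.lstsq(A,(xy**2).sum(1),rcond=None)[0]
    return s[:2],np.sqrt(s[2]+s[0]**2+s[1]**2)
def lidfit(n,img,KT,c0,zflange,zbar,r=0.065):
    """c0 world guess; disc outline at zflange, bar at zbar; world result"""
    g=img.max(2); H,W=g.shape
    pc=proj(KT,[c0[0],c0[1],zflange])[0]
    ed=[]
    for a in np.linspace(0,2*np.pi,180,endpoint=False):
        rr=np.arange(0.050,0.085,0.0005)
        p=proj(KT,np.c_[c0[0]+rr*np.cos(a),c0[1]+rr*np.sin(a),0*rr+zflange])
        if (p<1).any() or (p[:,0]>W-2).any() or (p[:,1]>H-2).any(): continue
        v=cv2.remap(g.astype(np.float32),p[:,0].astype(np.float32)[None],p[:,1].astype(np.float32)[None],cv2.INTER_LINEAR)[0]
        v=cv2.GaussianBlur(v[None],(9,1),2)[0]; d=np.diff(v); i=d.argmin()
        if d[i]<-2: ed.append([c0[0]+rr[i]*np.cos(a),c0[1]+rr[i]*np.sin(a)])
    ed=np.array(ed)
    for _ in range(6):
        c,R=fitc(ed); e=abs(np.linalg.norm(ed-c,axis=1)-R); ed=ed[e<max(2*np.median(e),0.0008)]
    return c,R,len(ed)
E
python3 - <<'E'
from h import *
for n in ["top","scene"]:
    im=cv2.imread(f"pics/{n}0.png")
    c=im[100:300,180:500] if n=="top" else im[90:320,150:450]
    cv2.imwrite(f"pics/{n}0z.png",cv2.resize(c,None,fx=2.5,fy=2.5,interpolation=cv2.INTER_CUBIC))
im=cv2.imread("pics/top0.png")[:,:,::-1]; KT=cal("top")
for nm,uv,zf in [("A",(213,274),.010),("B",(268,258),.01),("C",(405,256),.01),("D",(466,263),.01),("P",(441,186),.084),("pot",(235,190),.08)]:
    c=ray(KT,uv,zf)[0]
    for _ in range(2): c,R,n=lidfit("top",im,KT,c,zf,0)
    print(nm,c,R,n)
E
```

```text
A [0.3983 0.3712] 0.06448529301100957 159
B [0.4412 0.2106] 0.06434894499647519 168
C [ 0.4348 -0.1939] 0.06446193662262818 165
D [ 0.4099 -0.3694] 0.06451948507134209 160
P [ 0.6283 -0.2981] 0.06526964634609696 102
pot [0.6364 0.296 ] 0.061558003526549415 101
```

View pics/top0z.png

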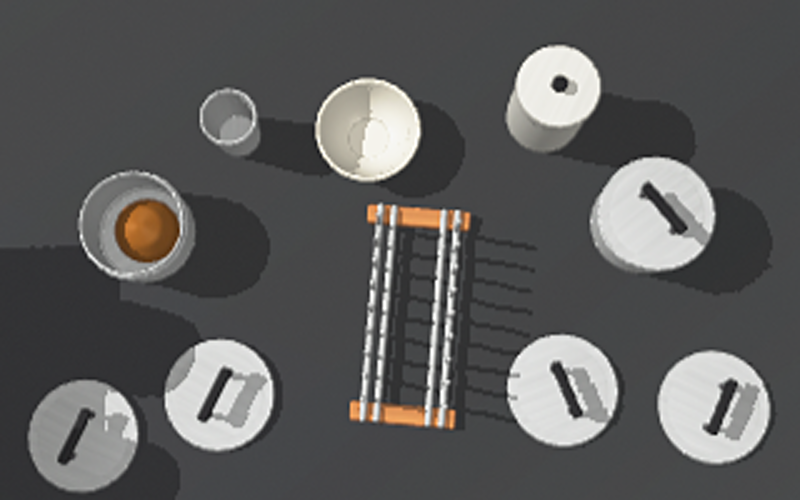

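View pics/scene0z.png

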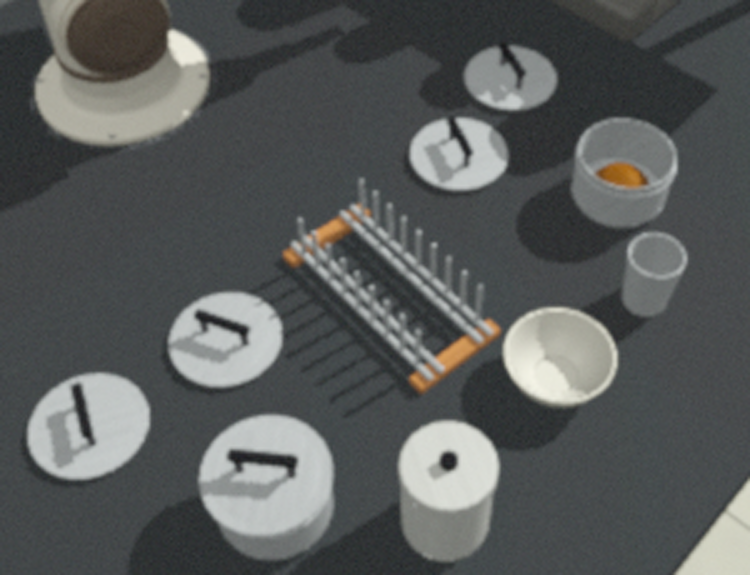

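```bash
cat >> h.py <<'E'
def handle(img,KT,c,z0,r=0.058):
    """c lid centre, z0 lid origin height: bar centre + angle (deg, mod 180) using dark pixels near axis; plane mid bar z0+.044"""
    g=img.max(2); p=proj(KT,np.c_[c[0]+r*np.cos(np.linspace(0,6.28,60)),c[1]+r*np.sin(np.linspace(0,6.28,60)),np.full(60,z0+.03)])
    m=np.zeros(g.shape,np.uint8); cv2.fillPoly(m,[np.round(p).astype(np.int32)],255)
    k=((m>0)&(g<60)).astype(np.uint8)
    n,l,s,_=cv2.connectedComponentsWithStats(k)
    i=1+s[1:,4].argmax(); v,u=np.nonzero(l==i)
    w=ray(KT,np.c_[u,v],z0+.044); rc=cv2.minAreaRect((w*1e4).astype(np.float32))
    b=cv2.boxPoints(rc)/1e4; e1=b[1]-b[0]; e2=b[2]-b[1]; L=e1 if np.linalg.norm(e1)>np.linalg.norm(e2) else e2
    cc=w-w.mean(0); vv=np.linalg.svd(cc,full_matrices=False)[2][0]
    return b.mean(0),w.mean(0),np.degrees(np.arctan2(vv[1],vv[0]))%180,np.degrees(np.arctan2(L[1],L[0]))%180,np.linalg.norm(L),s[i,4]
E
python3 - <<'E'
from h import *
L={"A":(.3983,.3712,0),"B":(.4412,.2106,0),"C":(.4348,-.1939,0),"D":(.4099,-.3694,0),"P":(.6283,-.2981,.074)}
for n in ["top","scene"]:
    im=cv2.imread(f"pics/{n}0.png")[:,:,::-1]; KT=cal(n)
    for k,(x,y,z) in L.items(): print(n,k,*handle(im,KT,(x,y),z))
    for k,(x,y,z) in L.items():
        if n=="scene": print(k,lidfit(n,im,KT,np.array([x,y]),z+.01,0))
    hsv=cv2.cvtColor(im,cv2.COLOR_RGB2HSV); m=cv2.inRange(hsv,(5,110,90),(20,255,255))
    k,l,s,ce=cv2.connectedComponentsWithStats(m)
    for i in range(1,k):
        if s[i,4]>20: 
            v,u=np.nonzero(l==i); rc=cv2.minAreaRect(np.c_[u,v].astype(np.float32)); print(s[i],ce[i],rc,"z0:",ray(KT,ce[i],0),"z15",ray(KT,ce[i],.015))
E
```

```text
top A [0.3973 0.3685] [0.3972 0.3702] 152.726227480425 153.19707 0.06465357 96
top B [0.4404 0.2087] [0.4407 0.2091] 152.1056890515828 152.48271 0.061832517 80
top C [ 0.4342 -0.1937] [ 0.4347 -0.1936] 20.853431653743257 20.842829 0.061947893 73
top D [ 0.4097 -0.3682] [ 0.4097 -0.3688] 153.75368357859116 154.06676 0.06307876 84
top P [ 0.6264 -0.2978] [ 0.6266 -0.2994] 36.98396964604396 37.940662 0.06352112 92
[226 180  26  25 485] [238.4371 191.7093] ((238.50001525878906, 191.50003051757812), (24.041629791259766, 24.041629791259766), 45.0) z0: [[0.6422 0.2984]] z15 [[0.6396 0.2947]]
[327 182   4   8  26] [328.2692 185.0769] ((328.5, 185.5), (7.0, 3.0), 90.0) z0: [[0.6538 0.0241]] z15 [[0.651  0.0238]]
[339 183  17   9 133] [347.0526 186.6541] ((347.0, 187.0), (8.0, 16.0), 90.0) z0: [[ 0.6471 -0.0328]] z15 [[ 0.6444 -0.0324]]
[364 185   4   8  24] [365.8333 188.375 ] ((365.5, 188.5), (7.0, 3.0), 90.0) z0: [[ 0.6399 -0.0896]] z15 [[ 0.6373 -0.0885]]
[320 260   4   8  31] [321.5484 263.6129] ((321.5, 263.5), (7.0, 3.0), 90.0) z0: [[0.4182 0.0508]] z15 [[0.4183 0.0502]]
[332 261  18  1
[... 1112 characters left out ...]
56, 159.4499969482422), (18.973663330078125, 8.538147926330566), 18.434947967529297) z0: [[0.62   0.3324]] z15 [[0.6263 0.3195]]
[277 177  13  12  91] [282.5385 182.1429] ((282.5000305175781, 182.00001525878906), (7.602630615234375, 13.416407585144043), 63.43495178222656) z0: [[0.4067 0.0072]] z15 [[ 0.4161 -0.001 ]]
[263 189   8   8  34] [266.2647 192.6765] ((266.20733642578125, 192.86585998535156), (7.340167045593262, 4.52903938293457), 38.65980911254883) z0: [[ 0.3996 -0.0564]] z15 [[ 0.4091 -0.0637]]
[314 218  36  29 227] [330.7841 232.7225] ((331.1736145019531, 231.5731658935547), (8.784663200378418, 41.16642761230469), 52.594642639160156) z0: [[ 0.6424 -0.0323]] z15 [[ 0.6483 -0.0399]]
```

```bash
cat > k.py <<'E'
import numpy as np
from scipy.spatial.transform import Rotation as R
from scipy.optimize import brentq
np.set_printoptions(precision=1,suppress=True)
def unit(v): return v/np.linalg.norm(v)
def tool(h,tilt,flip):  # h azimuth deg, tilt from vertical deg
    h=np.radians(h);t=np.radians(tilt)
    z=np.array([np.sin(t)*np.cos(h),np.sin(t)*np.sin(h),-np.cos(t)])
    y=np.array([-np.sin(h),np.cos(h),0])*(1 if flip else -1)
    return np.c_[np.cross(y,z),y,z]
def lidR(h): # lid frame x along h, z up
    h=np.radians(h); return np.c_[[np.cos(h),np.sin(h),0],[-np.sin(h),np.cos(h),0],[0,0,1]]
def lidF(r): # final: lid x down, lid z = -rackx
    r=np.radians(r); X=np.array([np.cos(r),np.sin(r),0]); z=-X; x=np.array([0,0,-1.]); return np.c_[x,np.cross(z,x),z]
def joints(p,Rt,L=0.25):
    W=p-L*Rt[:,2]; q1=np.arctan2(W[1],W[0])
    M=R.from_euler('z',-q1).as_matrix()@Rt   # = Ry(-a)Rx(q5)Rx(180)Rz(-q6)
    # euler intrinsic YXZ
    e=R.from_matrix(M@np.eye(3)).as_euler('YXZ',degrees=True)
    # Rx(q5+180): choose
    a,b,c=e
    # equivalent: Y(a)X(b)Z(c) ; want b=180+q5 -> use alt (a+180, 180-b, c+180)
    a2,b2,c2=a+180,180-b,c+180
    w=lambda x:(x+180)%360-180
    return np.array([np.degrees(q1),-w(a2),w(b2-180),-w(c2),np.hypot(W[0],W[1])*1000,W[2]*1000])
if __name__=="__main__":
    print(joints(np.array([.189,.517,.248]),R.from_euler('xyz',[180,0,159.9],degrees=True).as_matrix()))
    rk=-6.8;rc=np.array([.528,-.019]);X=np.array([np.cos(np.radians(rk)),np.sin(np.radians(rk))])
    for nm,c,z,h,g in [("P",(.6283,-.2985),.114,37,.091),("D",(.410,-.3695),.04,-26,.039),("C",(.4348,-.194),.04,20.8,-.013),("B",(.4408,.2104),.04,-28,-.065),("A",(.398,.3708),.04,-27,-.065)]:
      for t in (45,):
        for fl in (0,1):
            Rp=tool(h,t,fl); Rf=lidF(rk)@lidR(h).T@Rp
            pf=np.r_[rc+X*(g-.032),.09]
            print(nm,t,fl,"pick",joints(np.r_[c,z],Rp),"place",joints(pf,Rf))
E
python3 k.py
```

```text
[ 69.9  -0.    0.   90.  550.5 498. ]
P 45 0 pick [-39.7  12.9  43.5  71.6 633.4 290.8] place [ -0.7  44.8  -4.3 175.7 411.1 266.8]
P 45 1 pick [ -39.7   12.9   43.5 -108.4  633.4  290.8] place [ -0.7  44.8  -4.3  -4.3 411.1 266.8]
D 45 0 pick [-49.3  42.6  16.2  16.9 385.1 216.8] place [  0.2  44.8  -4.9 175.1 359.4 266.8]
D 45 1 pick [ -49.3   42.6   16.2 -163.1  385.1  216.8] place [  0.2  44.8  -4.9  -4.9 359.4 266.8]
C 45 0 pick [-43.6  23.4  39.6  55.9 372.3 216.8] place [  1.4  44.7  -5.8 174.2 307.9 266.8]
C 45 1 pick [ -43.6   23.4   39.6 -124.1  372.3  216.8] place [  1.4  44.7  -5.8  -5.8 307.9 266.8]
B 45 0 pick [ 45.9  15.5 -42.8 -67.7 408.8 216.8] place [  3.   44.6  -6.9 173.  256.5 266.8]
B 45 1 pick [ 45.9  15.5 -42.8 112.3 408.8 216.8] place [  3.   44.6  -6.9  -7.  256.5 266.8]
A 45 0 pick [ 61.9   1.1 -45.  -88.5 511.2 216.8] place [  3.   44.6  -6.9 173.  256.5 266.8]
A 45 1 pick [ 61.9   1.1 -45.   91.5 511.2 216.8] place [  3.   44.6  -6.9  -7.  256.5 266.8]
```

apply_moves([
  [14.6, -27.2, 1.7, 0, 0, -10.1, 0],
  [14.6, -27.2, 1.7, 0, 0, -10.1, 0],
  [14.6, -27.2, 1.7, 0, 0, -10.1, 0],
  [14.6, -27.2, 1.7, 0, 0, -10.1, 0],
  [14.6, -27.2, 1.7, 0, 0, -10.1, 0],
  [14.6, -27.2, 1.7, 0, 0, -10.1, 0],
  [14.6, -27.2, 1.7, 0, 0, -10.1, 0],
  [14.6, -27.2, 1.7, 0, 0, -10.1, 0],
  [14.6, -27.2, 1.7, 0, 0, -10.1, 0],
  [14.6, -27.2, 1.7, 0, 0, -10.1, 0],
  [14.6, -27.2, 1.7, 0, 0, -10.1, 0],
  [14.6, -27.2, 1.7, 0, 0, -10.1, 0],
  [14.6, -27.2, 1.7, 0, 0, -10.1, 0],
  [14.6, -27.2, 1.7, 0, 0, -10.1, 0],
  [14.6, -27.2, 1.7, 0, 0, -10.1, 0],
  [0, 0, 0, 0, 0, 0, 0],
], grip_force=60)

```text
time: 2.15
ee_pos: [0.4142, 0.0774, 0.2735]
tcp_rot: [-178.8, 0.0, 9.9]
wrist_force: [-0.4, -0.4, 0.3]
opening: 0.0854
```

```bash
python3 - <<'E'
from h import *
o=get_obs();print(o['time'],o['q'],o['ee_pos'],o['tcp_rot'],o['opening'])
K,T=cal("wrist");np.save("wT.npy",T)
im=camera("wrist");cv2.imwrite("pics/w1.png",im[:,:,::-1])
E
```

```text
2.15 [  9.8296 -11.7596  -3.0235  98.7806   1.1934 179.9448] [0.4142 0.0774 0.2735] [-178.8066    0.0434    9.8847] 0.08535817125356025
```

View pics/w1.png

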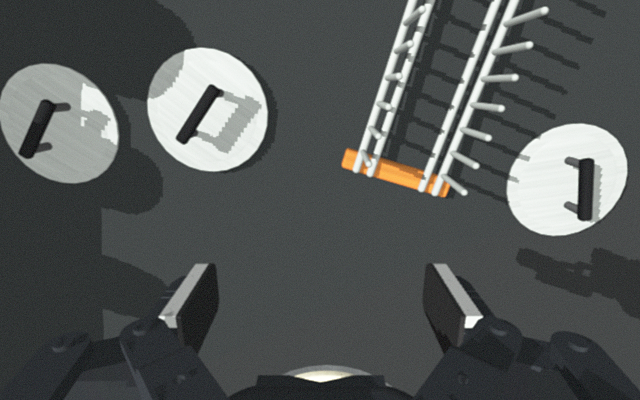

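```bash
cat >> k.py <<'E'
def delta(p,Rt):
    from workcell import get_obs
    o=get_obs(); Rc=R.from_euler('xyz',o['tcp_rot'],degrees=True)
    rv=(R.from_matrix(Rt)*Rc.inv()).as_rotvec(degrees=True)
    print("now",o['time'],"q",o['q'],"dpos mm",(p-o['ee_pos'])*1000,"rotvec",rv,np.linalg.norm(rv))
E
python3 - <<'E'
from k import *
Rt=tool(37,50,0); p=np.array([.6285,-.2985,.114])+.002*Rt[:,2]
print(p); delta(p+[0,0,.1],Rt); delta(p+[0,0,.1],tool(37,0,0))
from h import *
im=cv2.imread("pics/w1.png")[:,:,::-1]; KT=(calibration("wrist")["intrinsics"],np.load("wT.npy"))
for nm,c in [("B",(.4408,.2104)),("C",(.4348,-.194))]: print(nm,lidfit("w",im,KT,np.array(c),.01,0),handle(im,KT,c,0)[:3])
hsv=cv2.cvtColor(im,cv2.COLOR_RGB2HSV); m=cv2.inRange(hsv,(5,110,90),(20,255,255)); v,u=np.nonzero(m)
rc=cv2.minAreaRect(np.c_[u,v].astype(np.float32)); b=cv2.boxPoints(rc); print(b); 
for z in (0,.01): print(ray(KT,b,z))
E
```

```text
[ 0.6 -0.3  0.1]
now 2.2 q [ 10.  -11.8  -3.   98.8   1.2 179.9] dpos mm [ 216.  -376.6  -60.8] rotvec [ 19.1 -46.7  24.6] 56.169331891074314
now 2.2 q [ 10.  -11.8  -3.   98.8   1.2 179.9] dpos mm [ 216.  -376.6  -60.8] rotvec [-1.1 -0.5 26.9] 26.93693042148034
B (array([0.44  , 0.2102]), np.float64(0.06462530806690486), 180) (array([0.4401, 0.2078], dtype=float32), array([0.4412, 0.2085]), np.float64(152.22740241992057))
C (array([ 0.4342, -0.1943]), np.float64(0.06489779405873018), 156) (array([ 0.4343, -0.1921], dtype=float32), array([ 0.4352, -0.192 ]), np.float64(21.187557725524243))
[[339.5413 166.8624]
 [345.5963 146.6789]
 [451.8348 178.5505]
 [445.7798 198.7339]]
[[ 0.4041  0.0578]
 [ 0.4282  0.0554]
 [ 0.4135 -0.0723]
 [ 0.3886 -0.0723]]
[[ 0.4063  0.0585]
 [ 0.4298  0.0562]
 [ 0.4154 -0.0684]
 [ 0.3912 -0.0683]]
```

apply_moves([
  [18, -31.4, -5, 1.6, -3.9, 2.05, 0],
  [18, -31.4, -5, 1.6, -3.9, 2.05, 0],
  [18, -31.4, -5, 1.6, -3.9, 2.05, 0],
  [18, -31.4, -5, 1.6, -3.9, 2.05, 0],
  [18, -31.4, -5, 1.6, -3.9, 2.05, 0],
  [18, -31.4, -5, 1.6, -3.9, 2.05, 0],
  [18, -31.4, -5, 1.6, -3.9, 2.05, 0],
  [18, -31.4, -5, 1.6, -3.9, 2.05, 0],
  [18, -31.4, -5, 1.6, -3.9, 2.05, 0],
  [18, -31.4, -5, 1.6, -3.9, 2.05, 0],
  [18, -31.4, -5, 1.6, -3.9, 2.05, 0],
  [18, -31.4, -5, 1.6, -3.9, 2.05, 0],
  [0, 0, 0, 0, 0, 0, 0],
  [0, 0, 0, 0, 0, 0, 0],
])

```text
time: 3.95
ee_pos: [0.6298, -0.2947, 0.2136]
tcp_rot: [179.9, -50.1, 37.3]
wrist_force: [0.9, 0.1, 0.5]
opening: 0.0852
```

```bash
python3 - <<'E'
from k import *
Rt=tool(37,50,0); p=np.array([.6285,-.2985,.114])+.002*Rt[:,2]
delta(p,Rt)
from h import *
KT=cal("wrist"); im=camera("wrist");cv2.imwrite("pics/w2.png",im[:,:,::-1])
print(handle(im,KT,(.6285,-.2985),.074))
E
```

```text
now 3.95 q [-42.   10.6   1.4  68.2  48.9 106.6] dpos mm [  -0.1   -2.9 -100.8] rotvec [-0.   0.1 -0.2] 0.2618421810788782
(array([ 0.6321, -0.297 ], dtype=float32), array([ 0.6308, -0.2982]), np.float64(35.801373861963754), np.float32(36.17202), np.float32(0.054712247), np.int32(1516))
```

View pics/w2.png

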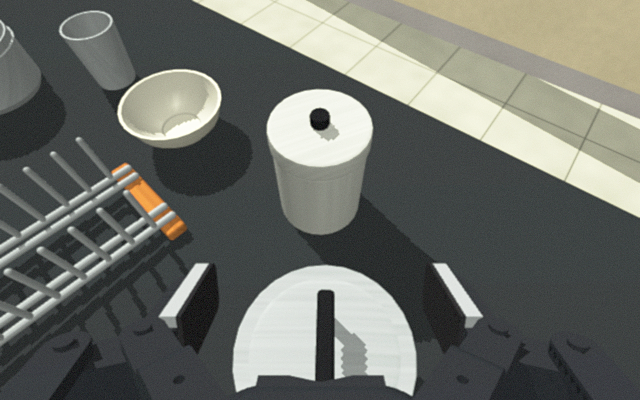

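The handle sits centred between the pads (column 325) and parallel to the fingers, so I descend and grip.

apply_moves([
  [0, -1, -25, 0, 0, 0, 0],
  [0, -1, -25, 0, 0, 0, 0],
  [0, 0, -25, 0, 0, 0, 0],
  [0, 0, -15, 0, 0, 0, 0],
  [0, 0, -10, 0, 0, 0, 0],
  [0, 0, 0, 0, 0, 0, 0],
  [0, 0, 0, 0, 0, 0, 1],
  [0, 0, 0, 0, 0, 0, 1],
  [0, 0, 0, 0, 0, 0, 1],
  [0, 0, 0, 0, 0, 0, 1],
  [0, 0, 0, 0, 0, 0, 1],
  [0, 0, 0, 0, 0, 0, 1],
  [0, 0, 0, 0, 0, 0, 1],
], grip_force=70)

```text
time: 5.62
ee_pos: [0.6295, -0.2984, 0.1141]
tcp_rot: [179.8, -50.1, 37.3]
wrist_force: [-1.3, -0.2, 2.7]
opening: 0.0108
```

apply_moves([
  [0, 0, 10, 0, 0, 0, 1],
  [0, 0, 20, 0, 0, 0, 1],
  [0, 0, 40, 0, 0, 0, 1],
  [0, 0, 40, 0, 0, 0, 1],
  [0, 0, 40, 0, 0, 0, 1],
  [0, 0, 0, 0, 0, 0, 1],
])

```text
time: 6.38
ee_pos: [0.6301, -0.2987, 0.2683]
tcp_rot: [179.3, -50.2, 37.7]
wrist_force: [-0.4, -1.1, -2.4]
opening: 0.0108
```

```bash
python3 - <<'E'
from h import *
print(get_obs()['ee_pos'],get_obs()['tcp_rot'],get_obs()['opening'])
a=camera("wrist");b=camera("scene");cv2.imwrite("pics/w3.png",np.vstack([a,b])[:,:,::-1][::1,::1])
E
```

```text
[ 0.6301 -0.2987  0.2683] [179.3    -50.2001  37.6817] 0.010775700794483844
```

View pics/w3.png

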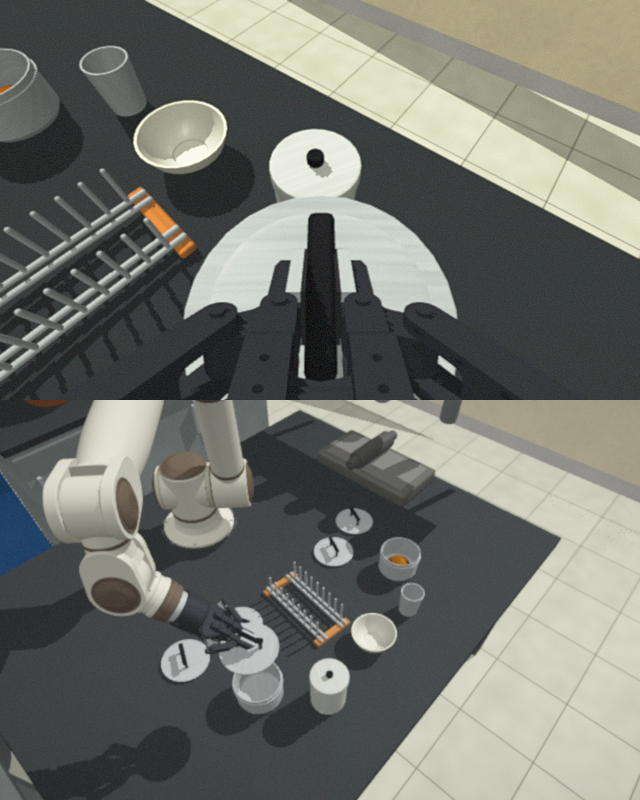

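```bash
python3 - <<'E'
from h import *
im=cv2.imread("pics/w1.png"); cv2.imwrite("pics/w1z.png",cv2.resize(im[0:200,340:560],None,fx=3,fy=3,interpolation=cv2.INTER_CUBIC))
KT=(calibration("wrist")["intrinsics"],np.load("wT.npy"))
t=np.array([(548,10),(532,46),(517,77),(504,107),(490,138),(477,166),(465,193)])
w=ray(KT,t,.085);print(w,np.diff(w,axis=0))
E
```

```text
[[ 0.5754 -0.0738]
 [ 0.5482 -0.0707]
 [ 0.5234 -0.0668]
 [ 0.4984 -0.0642]
 [ 0.471  -0.0608]
 [ 0.445  -0.0573]
 [ 0.4187 -0.0542]] [[-0.0271  0.0031]
 [-0.0248  0.0038]
 [-0.025   0.0027]
 [-0.0273  0.0034]
 [-0.0261  0.0035]
 [-0.0263  0.0031]]
```

View pics/w1z.png

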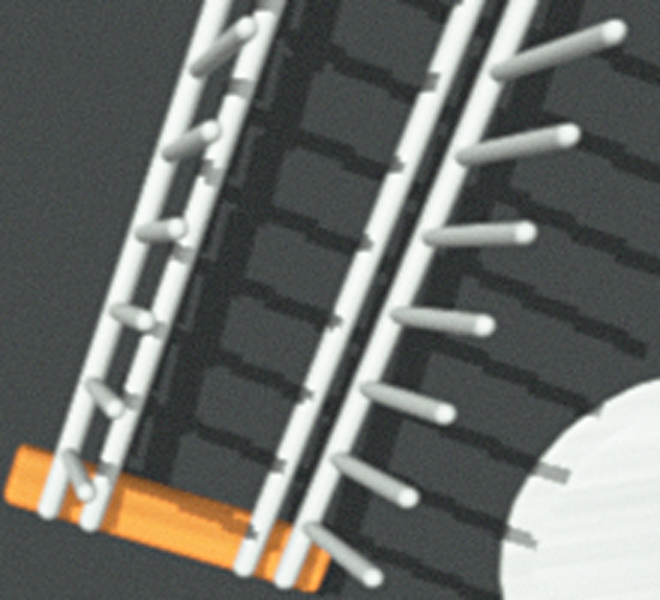

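```bash
python3 - <<'E'
from h import *
from scipy.optimize import least_squares
KT=(calibration("wrist")["intrinsics"],np.load("wT.npy"))
r=np.array([(615,32),(569,135),(527,232),(485,325),(447,413),(408,495),(374,578)])/3+[340,0]
l=np.array([(247,28),(209,131),(177,229),(148,320),(116,410),(88,490)])/3+[340,0]
wr=ray(KT,r-.33,.086)[::-1]; wl=ray(KT,l-.33,.086)[::-1]
def f(p):
    c,s=np.cos(p[2]),np.sin(p[2]); M=np.array([[c,-s],[s,c]])
    a=np.c_[-.104+.026*np.arange(7),np.full(7,-.046)]@M.T+p[:2]; b=np.c_[-.104+.026*np.arange(6),np.full(6,.046)]@M.T+p[:2]
    return np.r_[(a-wr).ravel(),(b-wl).ravel()]
s=least_squares(f,[.527,-.018,-.12]);print(s.x,np.degrees(s.x[2]),abs(s.fun).max(),s.fun)
E
```

```text
[ 0.5282 -0.0189 -0.1137] -6.515455968439735 0.0007989123020397844 [ 0.0003  0.0002 -0.0006 -0.0004 -0.0001  0.0003 -0.      0.0001 -0.0001
  0.0004  0.0002  0.0002  0.0002  0.0003 -0.0007 -0.0001  0.0004 -0.
 -0.0002  0.0003  0.0003 -0.0004  0.0002 -0.0008  0.0001 -0.0001]
```

apply_moves([
  [-2, 5, 8, -6, 8, 0, 1],
  [-2, 5, 8, -6, 8, 0, 1],
  [-2, 5, 8, -6, 8, 0, 1],
  [-2, 5, 8, -6, 8, 0, 1],
  [-2, 5, 8, -6, 8, 0, 1],
  [-3, 18, 0, 0, 0, 9.7, 1],
  [-3, 18, 0, 0, 0, 9.7, 1],
  [-3, 18, 0, 0, 0, 9.7, 1],
  [-3, 18, 0, 0, 0, 9.7, 1],
  [-3, 18, 0, 0, 0, 9.7, 1],
  [-3, 18, 0, 0, 0, 9.7, 1],
  [-3, 18, 0, 0, 0, 9.7, 1],
  [-3, 18, 0, 0, 0, 9.7, 1],
  [-2, 18, 0, 0, 0, 9.7, 1],
  [-2, 18, 0, 0, 0, 9.7, 1],
  [-2, 18, 0, 0, 0, 9.7, 1],
  [-2, 18, 0, 0, 0, 9.7, 1],
  [-2, 15, 0, 0, 0, 9.7, 1],
  [-2, 15, 0, 0, 0, 9.7, 1],
  [0, 0, 0, 0, 0, 0, 1],
])

```text
time: 8.98
ee_pos: [0.5831, -0.0265, 0.3022]
tcp_rot: [-179.9, -0.3, 172.9]
wrist_force: [0.1, 0.0, -2.0]
opening: 0.011
```

```bash
cat >> k.py <<'E'
RK=np.array([.5282,-.0189]); RY=-6.5
def place(gap,z,t=40,off=.032):
    X=np.array([np.cos(np.radians(RY)),np.sin(np.radians(RY))]); Rt=tool(RY,t,1)
    return np.r_[RK+X*(gap-off),z]+.002*Rt[:,2],Rt
E
python3 -c "
from k import *
delta(*place(.091,.2))"
```

```text
now 8.975 q [ -2.6  11.8  23.8 102.3  -0.1   4.5] dpos mm [   5.     0.8 -103.8] rotvec [ -4.6 -40.    0.6] 40.292568790911176
```

apply_moves([
  [1, 0, -6, -0.92, -8, 0.12, 1],
  [1, 0, -6, -0.92, -8, 0.12, 1],
  [1, 0, -6, -0.92, -8, 0.12, 1],
  [1, 0, -6, -0.92, -8, 0.12, 1],
  [1, 0, -6, -0.92, -8, 0.12, 1],
  [0, 0, -10, 0, 0, 0, 1],
  [0, 0, -10, 0, 0, 0, 1],
  [0, 0, -10, 0, 0, 0, 1],
  [0, 0, -10, 0, 0, 0, 1],
  [0, 0, -10, 0, 0, 0, 1],
  [0, 0, -10, 0, 0, 0, 1],
  [0, 0, -10, 0, 0, 0, 1],
  [0, 0, 0, 0, 0, 0, 1],
])

```text
time: 10.6
ee_pos: [0.588, -0.0272, 0.2025]
tcp_rot: [180.0, 40.0, 173.5]
wrist_force: [0.7, -0.2, -1.8]
opening: 0.0106
```

```bash
python3 - <<'E'
from k import *
delta(*place(.091,.2))
from h import *
a=camera("wrist");b=camera("scene");c=camera("top")
b=cv2.resize(b[130:270,220:444],(640,400),interpolation=cv2.INTER_CUBIC);c=cv2.resize(c[150:290,260:484],(640,400),interpolation=cv2.INTER_CUBIC)
cv2.imwrite("pics/w4.png",cv2.resize(np.vstack([np.hstack([a,b]),np.hstack([c,c*0])]),(800,500))[:,:,::-1])
E
```

```text
now 10.6 q [ -1.1 -27.8 -33.2  44.6  -3.5   4.2] dpos mm [ 0.1  1.5 -4. ] rotvec [-0.  0. -0.] 0.04727740706890162
```

View pics/w4.png

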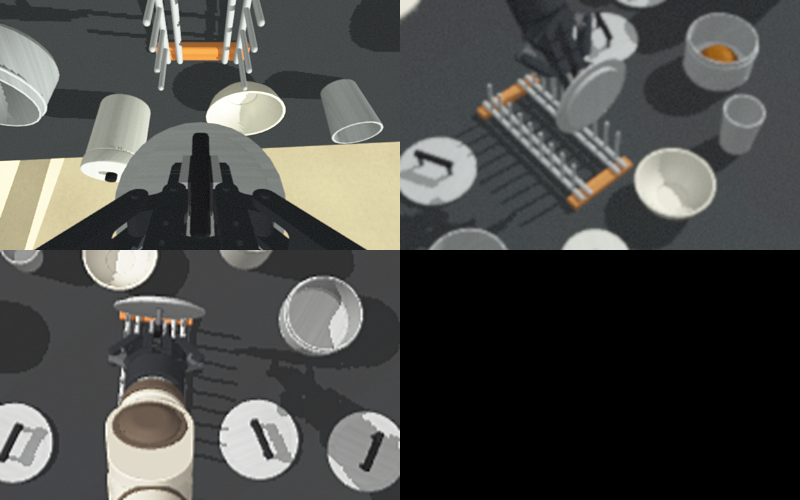

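```bash
cat >> h.py <<'E'
def overlay(fn,gap,zc,views=("top","scene")):
    from k import RK,RY
    X=np.array([np.cos(np.radians(RY)),np.sin(np.radians(RY)),0]);Y=np.array([-X[1],X[0],0]);Z=np.array([0,0,1.])
    out=[]
    for n in views:
        im=camera(n)[:,:,::-1].copy();KT=cal(n); c=np.r_[RK,zc]+X*gap
        big=cv2.resize(im,None,fx=4,fy=4,interpolation=cv2.INTER_CUBIC)
        a=np.linspace(0,2*np.pi,80)
        p=proj(KT,c+.065*(np.cos(a)[:,None]*Y+np.sin(a)[:,None]*Z)); p=(p+.5)*4
        cv2.polylines(big,[p.astype(np.int32)],True,(0,0,255),1)
        m=p.mean(0).astype(int); x0=np.clip(m[0]-200,0,2160); y0=np.clip(m[1]-200,0,1200)
        out.append(big[y0:y0+400,x0:x0+400])
    cv2.imwrite(fn,np.hstack(out))
E
python3 -c "
from h import *
overlay('pics/o1.png',.091,.204)"
```

```text
(no output)
```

View pics/o1.png

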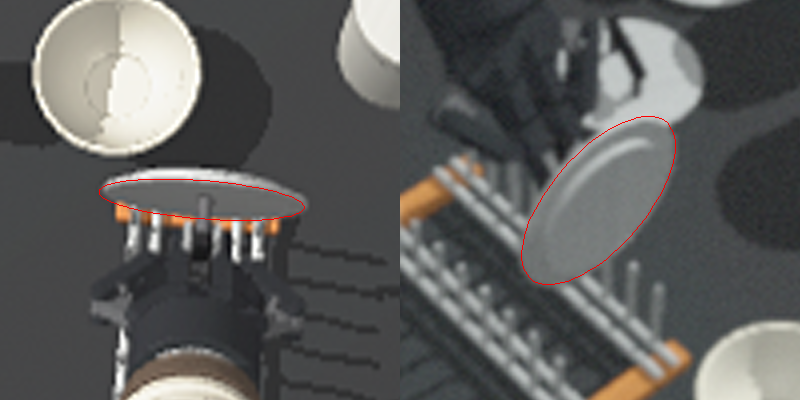

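apply_moves([
  [0, 1, -15, 0, 0, 0, 1],
  [0, 0, -20, 0, 0, 0, 1],
  [0, 0, -20, 0, 0, 0, 1],
  [0, 0, -20, 0, 0, 0, 1],
  [0, 0, -20, 0, 0, 0, 1],
  [0, 0, -15, 0, 0, 0, 1],
  [0, 0, 0, 0, 0, 0, 1],
])

```text
time: 11.72
ee_pos: [0.5875, -0.0262, 0.0917]
tcp_rot: [180.0, 40.0, 173.5]
wrist_force: [-0.0, 0.7, -1.6]
opening: 0.0108
```

apply_moves([
  [0, 0, -3, 0, 0, 0, 1],
  [0, 0, -2, 0, 0, 0, 1],
  [0, 0, 0, 0, 0, 0, 1],
])

```text
time: 12.1
ee_pos: [0.5886, -0.0263, 0.0891]
tcp_rot: [180.0, 40.2, 173.5]
wrist_force: [0.1, -0.1, -2.5]
opening: 0.0107
```

```bash
python3 -c "
from h import *
overlay('pics/o2.png',.091,.086)"
```

```text
(no output)
```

View pics/o2.png

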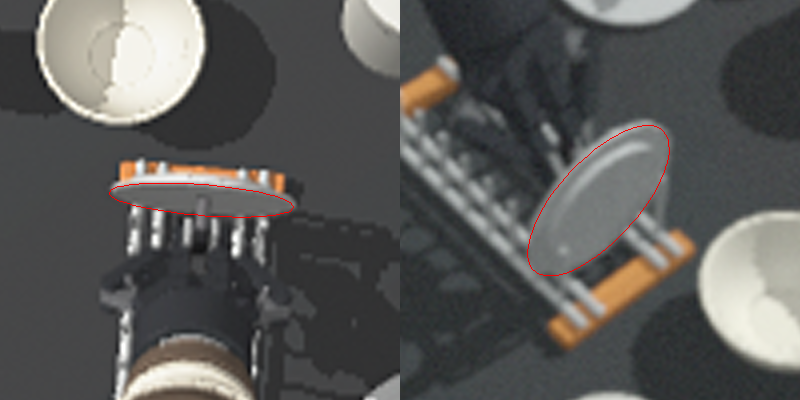

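Aligned in both views. The arm hadn't settled at the commanded height, so I keep lowering until contact shows up in the force.

apply_moves([
  [0, 0, -3, 0, 0, 0, 1],
  [0, 0, 0, 0, 0, 0, 1],
  [0, 0, -2, 0, 0, 0, 1],
  [0, 0, 0, 0, 0, 0, 1],
  [0, 0, 0, 0, 0, 0, 1],
])

```text
time: 12.82
ee_pos: [0.5884, -0.0262, 0.0838]
tcp_rot: [180.0, 40.1, 173.5]
wrist_force: [-0.0, 0.0, -1.5]
opening: 0.0111
```

apply_moves([
  [0, 0, -2, 0, 0, 0, 1],
  [0, 0, 0, 0, 0, 0, 1],
])

```text
time: 13.08
ee_pos: [0.5883, -0.0262, 0.0815]
tcp_rot: [180.0, 40.1, 173.5]
wrist_force: [0.2, -0.4, -2.8]
opening: 0.0109
```

apply_moves([
  [0, 0, -2, 0, 0, 0, 1],
  [0, 0, 0, 0, 0, 0, 1],
  [0, 0, 0, 0, 0, 0, 1],
])

```text
time: 13.45
ee_pos: [0.5887, -0.0262, 0.0802]
tcp_rot: [180.0, 40.2, 173.5]
wrist_force: [-2.0, 1.2, 1.0]
opening: 0.0107
```

apply_moves([
  [0, 0, -1.5, 0, 0, 0, 1],
  [0, 0, 0, 0, 0, 0, 1],
  [0, 0, 0, 0, 0, 0, 1],
])

```text
time: 13.82
ee_pos: [0.5892, -0.0258, 0.0793]
tcp_rot: [179.9, 40.2, 173.5]
wrist_force: [3.5, 4.6, 2.9]
opening: 0.0109
```

apply_moves([
  [0, 0, 0, 0, 0, 0, 0.7],
  [0, 0, 0, 0, 0, 0, 0.7],
  [0, 0, 0, 0, 0, 0, 0.7],
  [0, 0, 0, 0, 0, 0, 0.7],
])

```text
time: 14.32
ee_pos: [0.5883, -0.0264, 0.078]
tcp_rot: [180.0, 40.1, 173.5]
wrist_force: [-0.7, 0.2, -0.1]
opening: 0.0254
```

apply_moves([
  [-6, 0.7, 8, 0, 0, 0, 0.7],
  [-13, 1.4, 15, 0, 0, 0, 0.7],
  [-13, 1.4, 15, 0, 0, 0, 0.7],
  [-13, 1.4, 15, 0, 0, 0, 0.7],
  [0, 0, 20, 0, 0, 0, 0.7],
  [0, 0, 40, 0, 0, 0, 0.7],
  [0, 0, 40, 0, 0, 0, 0.7],
  [0, 0, 0, 0, 0, 0, 0],
])

```text
time: 15.32
ee_pos: [0.5443, -0.0213, 0.2366]
tcp_rot: [179.9, 40.5, 173.5]
wrist_force: [0.3, -0.6, -0.6]
opening: 0.0424
```

```bash
python3 - <<'E'
from k import *
from h import *
Rt=tool(-26,50,0); p=np.array([.410,-.3695,.04])+.002*Rt[:,2]
print(p); delta(p+[0,0,.1],tool(-26,0,0))
overlay('pics/o3.png',.091,.08)
im=camera('top'); cv2.imwrite("pics/top3.png",im[:,:,::-1]); KT=cal("top")
for n,c in [("D",(.41,-.3695)),("C",(.4348,-.194)),("B",(.4408,.2104))]: print(n,lidfit("top",im,KT,np.array(c),.01,0))
E
```

```text
[ 0.4114 -0.3702  0.0387]
now 15.325 q [ -0.2965 -34.8676 -33.8116  50.7018  -3.9631   4.752 ] dpos mm [-132.9565 -348.832   -97.9148] rotvec [-54.4763  15.7761 151.451 ] 161.72188458587186
D (array([ 0.4099, -0.3697]), np.float64(0.06439780858476436), 162)
C (array([ 0.4348, -0.1938]), np.float64(0.06443641624044907), 166)
B (array([0.4412, 0.2105]), np.float64(0.06435071953951069), 165)
```

View pics/o3.png

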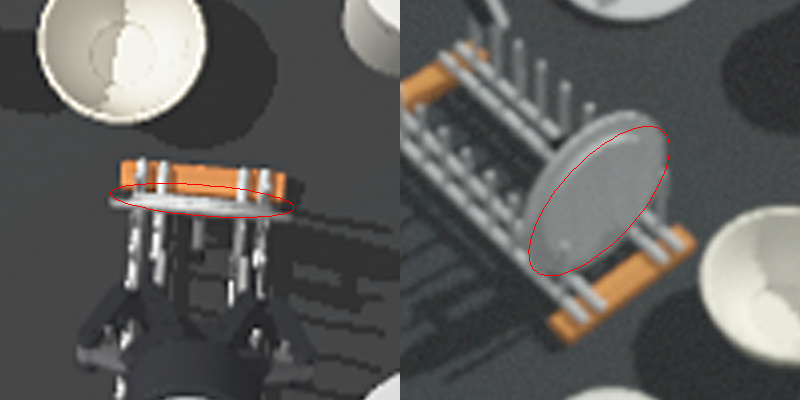

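```bash
python3 - <<'E'
from h import *
from k import RK,RY
X=np.array([np.cos(np.radians(RY)),np.sin(np.radians(RY))]);Y=np.array([-X[1],X[0]])
im=cv2.imread("pics/top3.png"); KT=cal("top")
c=proj(KT,np.r_[RK+X*.07,.12])[0]; x0,y0=int(c[0])-40,int(c[1])-25; print(x0,y0)
cv2.imwrite("pics/top3z.png",cv2.resize(im[y0:y0+55,x0:x0+80],None,fx=10,fy=10,interpolation=cv2.INTER_CUBIC))
E
```

```text
306 171
```

View pics/top3z.png

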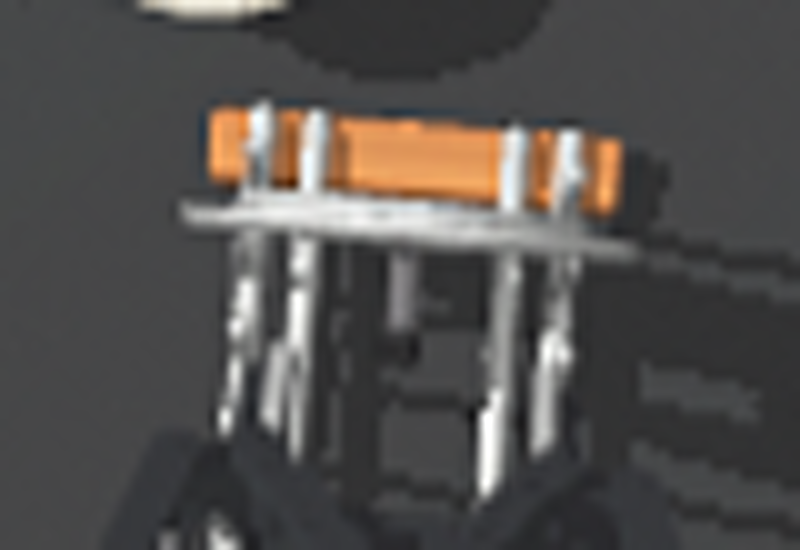

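```bash
python3 - <<'E'
from h import *
from k import RK,RY
X=np.array([np.cos(np.radians(RY)),np.sin(np.radians(RY))])
KT=cal("top")
for uv,z in [((347,191.5),.144),((347,194.3),.144),((346.3,204.3),.112),((346.3,207),.112)]:
    print(uv,(ray(KT,uv,z)[0]-RK)@X)
E
```

```text
(347, 191.5) 0.08046487588001136
(347, 194.3) 0.07290075604182346
(346.3, 204.3) 0.05023217228509613
(346.3, 207) 0.04278731797733172
```

```bash
cat > kin.py <<'E'
import numpy as np
from scipy.optimize import least_squares
D=np.array([[5.0094,10.0347,0,.5498,.2476],[-11.7596,-3.0235,0,.4214,.2735],[11.8,23.8,.3,.5837,.3022],[-27.8,-33.2,40,.5886,.2025],[-34.87,-33.81,40.5,.5447,.2366]])
def fk(p,q2,q3,a):
    r0,z0,L2,f2,L3,f3,L=p; q2,q3,a=map(np.radians,(q2,q3,a))
    return np.array([r0+L2*np.sin(q2+f2)+L3*np.sin(q2-q3+f3)+L*np.sin(a), z0+L2*np.cos(q2+f2)+L3*np.cos(q2-q3+f3)-L*np.cos(a)])
best=None
for f3 in np.arange(0,3.1,.4):
    s=least_squares(lambda p:np.r_[(fk(p,*D[:,:3].T)-D[:,3:].T).ravel(),.001*(p-[0,.2,.4,0,.4,1.5,.25])],[0,.2,.4,0,.4,f3,.25])
    if best is None or s.cost<best.cost: best=s
P=best.x
if __name__=="__main__":
    print(P,best.cost,np.sqrt(np.mean((fk(P,*D[:,:3].T)-D[:,3:].T)**2)))
    for g in (.039,.013,-.013,-.039,-.065,-.091):
      for a in (33,40):
        for z in (.08,.17):
            t=[.5282+g-.032,z]
            s=least_squares(lambda q:fk(P,q[0],q[1],a)-t,[-25,-25]); q4=90-a-s.x[0]+s.x[1]
            print(g,a,z,s.x,q4,s.cost)
E
python3 kin.py
```

```text
[2.57264067e-03 1.41535916e-01 4.12888054e-01 8.67887774e-04
 5.19587410e-01 1.46853892e+00 4.03063070e-01] 4.885788264473422e-07 0.00030575265798849275
0.039 33 0.08 [-28.94068995 -44.21492432] 41.72576563169894 2.5378250235555903e-14
0.039 33 0.17 [-30.04388241 -34.92038338] 52.12349903024102 9.955117680345026e-24
0.039 40 0.08 [-35.28072134 -51.11802599] 34.162695346553924 2.7995411008750285e-14
0.039 40 0.17 [-36.62195534 -41.85944922] 44.76250612435372 2.0858007915487295e-17
0.013 33 0.08 [-33.57765989 -46.92205105] 43.65560884089682 1.6033576878452918e-15
0.013 33 0.17 [-34.21791509 -37.33214318] 53.885771909427845 5.9650570732755555e-19
0.013 40 0.08 [-40.46589484 -53.74768254] 36.71821229969902 4.8072863232057874e-18
0.013 40 0.17 [-41.14374091 -44.12749165] 47.0162492642455 5.852690855503447e-15
-0.013 33 0.08 [-38.42728537 -49.49565117] 45.93163420290779 4.715629602269826e-18
-0.013 33 0.17 [-38.49017424 -39.59039908] 55.8997751571021 3.2114989241472386e-16
-0.013 40 0.08 [-45.94717793 -56.23448714] 39.712690784735614 1.2912877768060355e-14
-0.013 40 0.17 [-45.79322634 -46.
[... 351 characters left out ...]
048932116 2.773478408629283e-22
-0.065 33 0.08 [-48.80814886 -54.19173363] 51.616415232128844 1.2027675612562048e-13
-0.065 33 0.17 [-47.31447134 -43.61145715] 60.70301419385958 2.9331534773413505e-24
-0.065 40 0.08 [-57.83721851 -60.7026869 ] 47.13453161157865 2.529055394423083e-16
-0.065 40 0.17 [-55.43373557 -49.89520662] 55.53852894631711 1.827313033019327e-21
-0.091 33 0.08 [-54.3423018  -56.28124829] 55.061053509889916 7.264444304867213e-20
-0.091 33 0.17 [-51.84644588 -45.35329545] 63.49315042723023 1.0459827808563598e-21
-0.091 40 0.08 [-64.22621208 -62.63472502] 51.59148706239609 6.246073097746648e-14
-0.091 40 0.17 [-60.38341929 -51.42592563] 58.9574936534579 5.2542455951365183e-20
```

apply_moves([
  [2, 0, -20, -0.57, -5, 0, 0.68],
  [3, 0, -30, 0, 0, 0, 0.68],
  [3, 0, -35, 0, 0, 0, 0.68],
  [3, 0, -35, 0, 0, 0, 0.68],
  [0, 0, -11, 0, 0, 0, 0.68],
  [0, 0, 0, 0, 0, 0, 0.68],
])

```text
time: 16.23
ee_pos: [0.5539, -0.0214, 0.0994]
tcp_rot: [180.0, 45.1, 173.5]
wrist_force: [-0.2, 0.6, 1.3]
opening: 0.0273
```

```bash
python3 - <<'E'
from k import *
p,Rt=place(.0577+.032,.075,45); print(p); delta(p,Rt)
from h import *
cv2.imwrite("pics/w5.png",camera("wrist")[:,:,::-1])
E
```

```text
[ 0.6 -0.   0.1]
now 16.225 q [ -0.  -35.6 -51.9  28.9  -4.6   4.6] dpos mm [ 33.   -4.2 -25.8] rotvec [-0.   0.1 -0. ] 0.07264533217729788
```

View pics/w5.png

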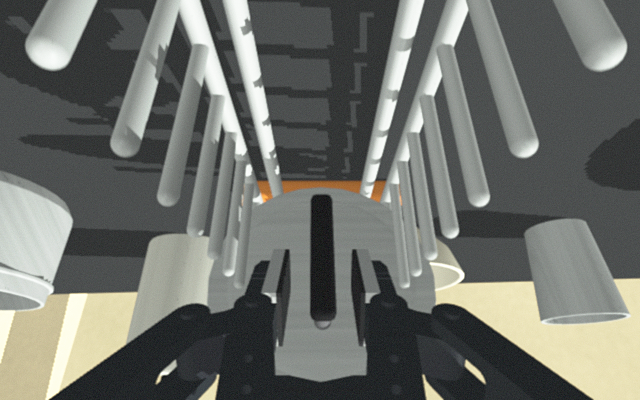

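apply_moves([
  [11, -1.3, -9, 0, 0, 0, 0.68],
  [11, -1.3, -9, 0, 0, 0, 0.68],
  [11, -1.3, -7, 0, 0, 0, 0.68],
  [0, 0, 0, 0, 0, 0, 0.68],
  [0, 0, 0, 0, 0, 0, 1],
  [0, 0, 0, 0, 0, 0, 1],
  [0, 0, 0, 0, 0, 0, 1],
  [0, 0, 0, 0, 0, 0, 1],
])

```text
time: 17.27
ee_pos: [0.5878, -0.0251, 0.0764]
tcp_rot: [179.9, 45.3, 173.5]
wrist_force: [-1.2, 1.3, 5.0]
opening: 0.0111
```

apply_moves([
  [0, 0, 8, 0, 0, 0, 1],
  [0, 0, 6, 0, 0, 0, 1],
  [0.5, 0, 0, 0.72, 6.3, 0, 1],
  [0.5, 0, 0, 0.72, 6.3, 0, 1],
  [0.5, 0, 0, 0.72, 6.3, 0, 1],
  [0, 0, 0, 0, 0, 0, 1],
  [0, 0, 0, 0, 0, 0, 1],
])

```text
time: 18.15
ee_pos: [0.5907, -0.0256, 0.0908]
tcp_rot: [180.0, 26.4, 173.5]
wrist_force: [10.8, -2.0, -2.4]
opening: 0.0111
```

```bash
python3 - <<'E'
from h import *
overlay('pics/o4.png',.091,.085)
E
```

```text
(no output)
```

View pics/o4.png

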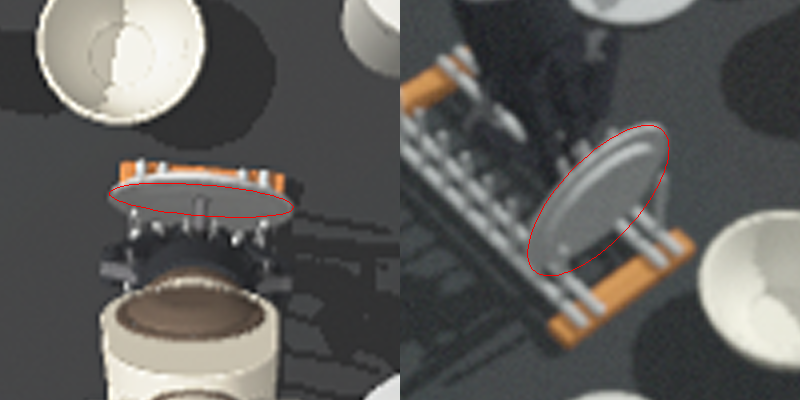

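apply_moves([
  [0, 0, 0, -0.35, -3, 0, 1],
  [0, 0, -3, 0, 0, 0, 1],
  [0, 0, 0, 0, 0, 0, 1],
])

```text
time: 18.62
ee_pos: [0.589, -0.0253, 0.0865]
tcp_rot: [180.0, 29.2, 173.5]
wrist_force: [3.8, -1.2, -1.6]
opening: 0.0109
```

apply_moves([
  [1, 0, -3, 0, 0, 0, 1],
  [0, 0, 0, 0, 0, 0, 1],
  [0, 0, 0, 0, 0, 0, 1],
])

```text
time: 19.0
ee_pos: [0.5897, -0.0252, 0.0829]
tcp_rot: [180.0, 29.1, 173.5]
wrist_force: [0.2, -0.1, -1.0]
opening: 0.011
```

apply_moves([
  [0, 0, -2, 0, 0, 0, 1],
  [0, 0, 0, 0, 0, 0, 1],
  [0, 0, 0, 0, 0, 0, 1],
])

```text
time: 19.38
ee_pos: [0.5907, -0.025, 0.0823]
tcp_rot: [179.9, 29.3, 173.5]
wrist_force: [2.1, 1.5, 4.0]
opening: 0.0112
```

apply_moves([
  [0, 0, -1.5, 0, 0, 0, 1],
  [0, 0, 0, 0, 0, 0, 1],
  [0, 0, 0, 0, 0, 0, 1],
])

```text
time: 19.75
ee_pos: [0.5911, -0.0251, 0.0821]
tcp_rot: [179.9, 29.4, 173.5]
wrist_force: [-4.9, 2.6, 13.1]
opening: 0.0109
```

apply_moves([
  [0, 0, 1, 0, 0, 0, 0.75],
  [0, 0, 0, 0, 0, 0, 0.7],
  [0, 0, 0, 0, 0, 0, 0.7],
  [0, 0, 0, 0, 0, 0, 0.7],
  [-4, 0.5, 8, 0, 0, 0, 0.7],
  [-6, 0.7, 11, 0, 0, 0, 0.7],
  [-6, 0.7, 11, 0, 0, 0, 0.7],
  [-8, 0.8, 14, 0, 0, 0, 0.7],
  [-8, 0.8, 14, 0, 0, 0, 0.7],
  [0, 0, 35, 0, 0, 0, 0.7],
  [0, 0, 35, 0, 0, 0, 0.5],
  [0, 0, 20, 0, 0, 0, 0],
])

```text
time: 21.25
ee_pos: [0.558, -0.0217, 0.2321]
tcp_rot: [179.9, 29.3, 173.5]
wrist_force: [0.3, 0.5, -0.1]
opening: 0.0595
```

```bash
python3 - <<'E'
from h import *
overlay('pics/o5.png',.091,.08)
E
```

```text
(no output)
```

View pics/o5.png

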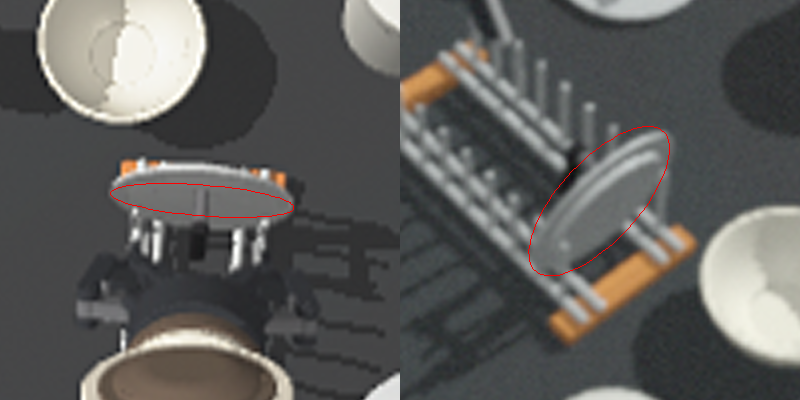

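apply_moves([
  [0, 0, 15, 1.1, 9.6, 0, 0],
  [0, 0, 15, 1.1, 9.6, 0, 0],
  [0, 0, 5, 1.1, 9.6, 0, 0],
  [-8.2, -19.4, -4, 0, 0, -10, 0],
  [-8.2, -19.4, -4, 0, 0, -10, 0],
  [-8.2, -19.4, -4, 0, 0, -10, 0],
  [-8.2, -19.4, -4, 0, 0, -10, 0],
  [-8.2, -19.4, -4, 0, 0, -10, 0],
  [-8.2, -19.4, -4, 0, 0, -10, 0],
  [-8.2, -19.4, -4, 0, 0, -10, 0],
  [-8.2, -19.4, -4, 0, 0, -10, 0],
  [-8.2, -19.4, -4, 0, 0, -10, 0],
  [-8.2, -19.4, -4, 0, 0, -10, 0],
  [-8.2, -19.4, -4, 0, 0, -10, 0],
  [-8.2, -19.4, -4, 0, 0, -10, 0],
  [-8.2, -19.4, -4, 0, 0, -10, 0],
  [-8.2, -19.4, -4, 0, 0, -10, 0],
  [-8.2, -19.4, -4, 0, 0, -10, 0],
  [-8.2, -19.4, -4, 0, 0, -10, 0],
  [-8.2, -19.4, -4, 0, 0, -10, 0],
])

```text
time: 23.85
ee_pos: [0.4178, -0.3518, 0.1948]
tcp_rot: [-180.0, 0.2, 3.2]
wrist_force: [0.2, 0.7, 0.0]
opening: 0.0857
```

apply_moves([
  [0, 0, -6, 0, 0, -9.8, 0],
  [0, 0, -6, 0, 0, -9.8, 0],
  [0, 0, -6, 0, 0, -9.8, 0],
  [0, 0, -6, -4.4, -9, 0, 0],
  [0, 0, -6, -4.4, -9, 0, 0],
  [0, 0, -6, -4.4, -9, 0, 0],
  [0, 0, -6, -4.4, -9, 0, 0],
  [0, 0, -6, -4.3, -8.9, 0, 0],
  [0, 0, 0, 0, 0, 0, 0],
  [0, 0, 0, 0, 0, 0, 0],
])

```text
time: 25.1
ee_pos: [0.4192, -0.3524, 0.1507]
tcp_rot: [179.7, -49.8, -25.8]
wrist_force: [0.6, 0.5, 2.1]
opening: 0.0853
```

```bash
python3 - <<'E'
from k import *
Rt=tool(-26.2,50,0); p=np.array([.410,-.3695,.04])+.002*Rt[:,2]
delta(p,Rt)
from h import *
print(handle(camera("wrist"),cal("wrist"),(.41,-.3695),0))
cv2.imwrite("pics/w6.png",camera("wrist")[:,:,::-1])
E
```

```text
now 25.1 q [-48.1 -40.2 -50.8  31.7  16.6 165.2] dpos mm [  -7.8  -17.7 -112. ] rotvec [ 0.1 -0.2 -0.2] 0.3134947915271885
(array([ 0.4011, -0.3514], dtype=float32), array([ 0.4003, -0.3561]), np.float64(99.14880783380342), np.float32(1.343745), np.float32(0.07836086), np.int32(3289))
```

View pics/w6.png

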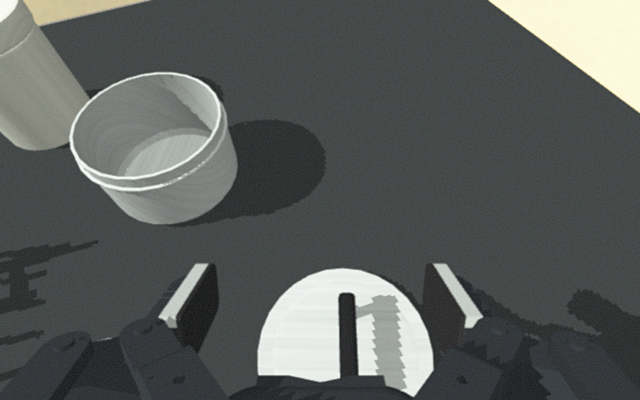

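apply_moves([
  [-4, -9, -15, 0, 0, 0, 0],
  [-4, -8.5, -15, 0, 0, 0, 0],
  [0, 0, -25, 0, 0, 0, 0],
  [0, 0, -25, 0, 0, 0, 0],
  [0, 0, -17, 0, 0, 0, 0],
  [0, 0, -10, 0, 0, 0, 0],
  [0, 0, -5, 0, 0, 0, 0],
  [0, 0, 0, 0, 0, 0, 0],
  [0, 0, 0, 0, 0, 0, 0],
])

```text
time: 26.32
ee_pos: [0.4108, -0.3694, 0.0367]
tcp_rot: [179.8, -49.8, -25.8]
wrist_force: [0.5, 0.7, -0.0]
opening: 0.0853
```

```bash
python3 - <<'E'
from k import *
Rt=tool(-26.2,50,0); p=np.array([.410,-.3695,.04])+.002*Rt[:,2]
delta(p,Rt)
from h import *
cv2.imwrite("pics/w7.png",camera("wrist")[:,:,::-1])
E
```

```text
now 26.325 q [-50.9 -31.9 -59.6  15.2  18.7 163.2] dpos mm [ 0.6 -0.8  2.1] rotvec [ 0.  -0.2 -0.2] 0.2885542073408366
```

View pics/w7.png

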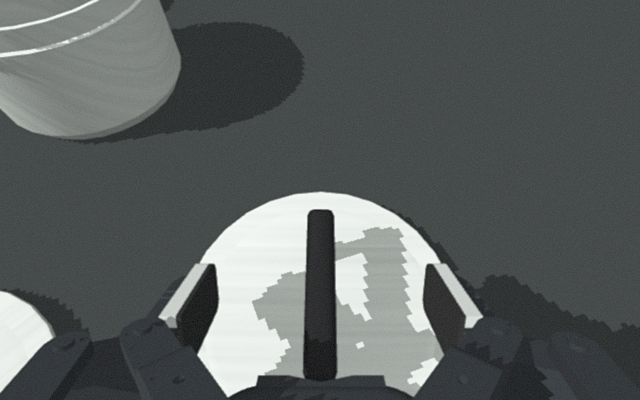

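apply_moves([
  [0, 0, 1.5, 0, 0, 0, 0.3],
  [0, 0, 0, 0, 0, 0, 1],
  [0, 0, 0, 0, 0, 0, 1],
  [0, 0, 0, 0, 0, 0, 1],
  [0, 0, 0, 0, 0, 0, 1],
  [0, 0, 0, 0, 0, 0, 1],
  [0, 0, 0, 0, 0, 0, 1],
  [0, 0, 0, 0, 0, 0, 1],
])

```text
time: 27.38
ee_pos: [0.4105, -0.3691, 0.0374]
tcp_rot: [179.8, -49.8, -25.9]
wrist_force: [-1.3, 0.4, 0.8]
opening: 0.0107
```

apply_moves([
  [0, 0, 10, 0, 0, 0, 1],
  [0, 0, 25, 0, 0, 0, 1],
  [0, 0, 40, 0, 0, 0, 1],
  [0, 0, 40, 0, 0, 0, 1],
  [0, 0, 40, 4.4, 9, 0, 1],
  [0, 0, 40, 4.4, 9, 0, 1],
  [0, 5, 30, 4.4, 9, 0, 1],
  [0, 5, 20, 4.4, 9, 0, 1],
  [0, 5, 10, 4.4, 8.9, 0, 1],
  [0, 0, 0, 0, 0, 0, 1],
])

```text
time: 28.62
ee_pos: [0.4134, -0.3556, 0.2821]
tcp_rot: [-179.9, -1.4, -25.9]
wrist_force: [-0.5, -0.6, -2.7]
opening: 0.0109
```

```bash
python3 - <<'E'
from k import *
delta(*place(.039,.2,35))
from h import *
cv2.imwrite("pics/w8.png",camera("wrist")[:,:,::-1])
E
```

```text
now 28.625 q [-40.9   3.9  12.8  97.5   0.5 165. ] dpos mm [122.9 335.8 -83.8] rotvec [  49.1  -14.1 -153.2] 161.50105395871716
```

View pics/w8.png

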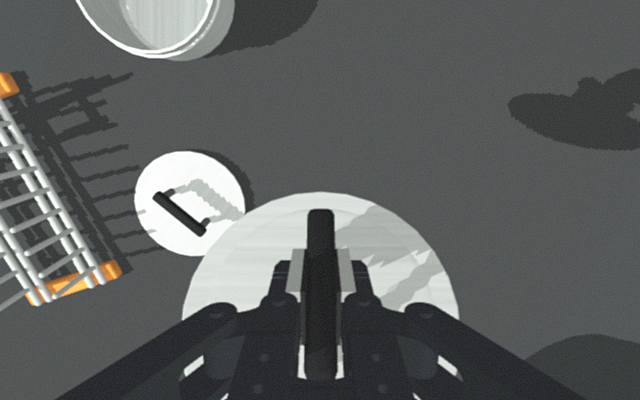

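apply_moves([
  [6.1, 16.8, 1, 0, 0, 9.97, 1],
  [6.1, 16.8, 1, 0, 0, 9.97, 1],
  [6.1, 16.8, 1, 0, 0, 9.97, 1],
  [6.1, 16.8, 1, 0, 0, 9.97, 1],
  [6.1, 16.8, 1, 0, 0, 9.97, 1],
  [6.1, 16.8, 1, 0, 0, 9.97, 1],
  [6.1, 16.8, 1, 0, 0, 9.97, 1],
  [6.1, 16.8, 1, 0, 0, 9.97, 1],
  [6.1, 16.8, 1, 0, 0, 9.97, 1],
  [6.1, 16.8, 1, 0, 0, 9.97, 1],
  [6.1, 16.8, 1, 0, 0, 9.97, 1],
  [6.1, 16.8, 1, 0, 0, 9.97, 1],
  [6.1, 16.8, 1, 0, 0, 9.97, 1],
  [6.1, 16.8, 1, 0, 0, 9.97, 1],
  [6.1, 16.8, 1, 0, 0, 9.97, 1],
  [6.1, 16.8, 1, 0, 0, 9.97, 1],
  [6.1, 16.8, 1, 0, 0, 9.97, 1],
  [6.1, 16.8, 1, 0, 0, 9.97, 1],
  [6.1, 16.8, 1, 0, 0, 9.97, 1],
  [6.1, 16.8, 1, 0, 0, 9.97, 1],
])

```text
time: 31.18
ee_pos: [0.5318, -0.0185, 0.3063]
tcp_rot: [180.0, -1.3, 173.7]
wrist_force: [-0.1, -0.4, -1.5]
opening: 0.0108
```

```bash
python3 -c "
from k import *
delta(*place(.039,.2,35))"
```

```text
now 31.175 q [ -2.1   5.6  17.3 103.    0.1   4.3] dpos mm [   4.5   -1.3 -108. ] rotvec [ -4.1 -36.1  -0.2] 36.337611494203685
```

apply_moves([
  [0, 0, -2, -1.03, -9.03, 0, 1],
  [0, 0, -2, -1.03, -9.03, 0, 1],
  [0, 0, -2, -1.03, -9.03, 0, 1],
  [0, 0, -2, -1.03, -9.03, 0, 1],
  [0, 0, -25, 0, 0, 0, 1],
  [0, 0, -25, 0, 0, 0, 1],
  [0, 0, -25, 0, 0, 0, 1],
  [0, 0, -25, 0, 0, 0, 1],
  [0, 0, 0, 0, 0, 0, 1],
  [0, 0, 0, 0, 0, 0, 1],
])

```text
time: 32.42
ee_pos: [0.5328, -0.0189, 0.1987]
tcp_rot: [179.9, 34.9, 173.3]
wrist_force: [-0.6, 0.2, -1.8]
opening: 0.0109
```

```bash
python3 -c "
from k import *
delta(*place(.039,.2,35))
from h import *
overlay('pics/o6.png',.039,.2)"
```

```text
now 32.425 q [ -0.2 -31.8 -33.6  53.5  -3.6   5.3] dpos mm [ 3.5 -0.9 -0.3] rotvec [-0.1 -0.1  0.1] 0.17885370793634997
```

View pics/o6.png

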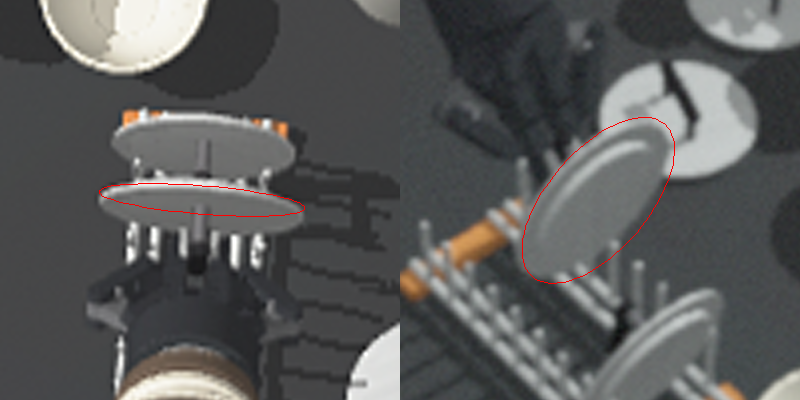

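apply_moves([
  [2, -0.5, -10, -0.23, -2, 0, 1],
  [2, -0.5, -20, 0, 0, 0, 1],
  [0, 0, -20, 0, 0, 0, 1],
  [0, 0, 0, 0, 0, 0, 1],
])

```text
time: 33.02
ee_pos: [0.5366, -0.0197, 0.1459]
tcp_rot: [180.0, 36.6, 173.4]
wrist_force: [-1.4, -0.2, -1.3]
opening: 0.0108
```

```bash
python3 -c "
from k import *
delta(*place(.039,.083,37))
from h import *
overlay('pics/o7.png',.039,.15)
im=camera('wrist');cv2.imwrite('pics/w9.png',im[:,:,::-1])"
```

```text
now 33.025 q [ -0.2 -32.6 -40.7  45.6  -3.8   5.2] dpos mm [ -0.2  -0.1 -64.5] rotvec [-0.1 -0.4  0.1] 0.42492514747462484
```

View pics/o7.png

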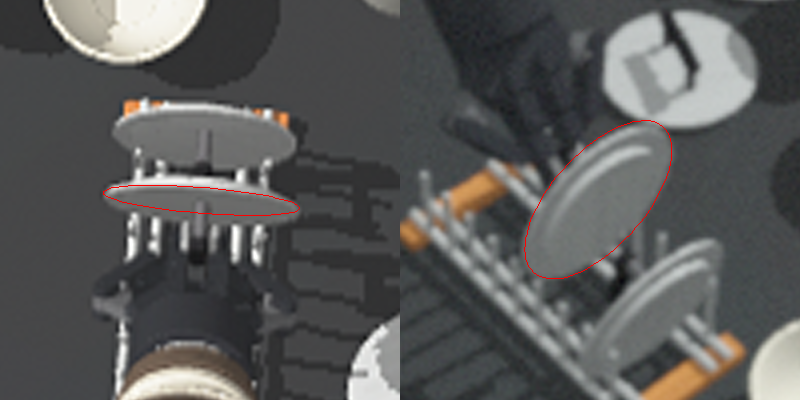

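View pics/w9.png

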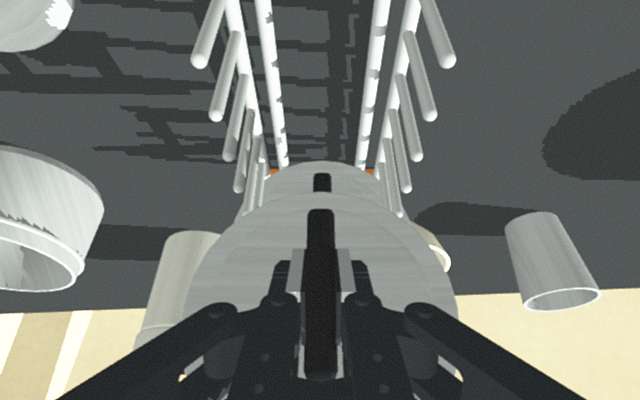

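apply_moves([
  [0, 0, -15, 0, 0, 0, 1],
  [0, 0, -15, 0, 0, 0, 1],
  [0, 0, -15, 0, 0, 0, 1],
  [0, 0, -10, 0, 0, 0, 1],
  [0, 0, 0, 0, 0, 0, 1],
  [0, 0, 0, 0, 0, 0, 1],
])

```text
time: 33.92
ee_pos: [0.5374, -0.0197, 0.0924]
tcp_rot: [179.9, 36.7, 173.3]
wrist_force: [0.6, 0.6, -1.7]
opening: 0.011
```

apply_moves([
  [0, 0, -3, 0, 0, 0, 1],
  [0, 0, -3, 0, 0, 0, 1],
  [0, 0, 0, 0, 0, 0, 1],
])

```text
time: 34.3
ee_pos: [0.5369, -0.0197, 0.0855]
tcp_rot: [180.0, 36.7, 173.4]
wrist_force: [0.3, -0.6, -2.3]
opening: 0.011
```

apply_moves([
  [0, 0, -2.5, 0, 0, 0, 1],
  [0, 0, 0, 0, 0, 0, 1],
  [0, 0, 0, 0, 0, 0, 1],
])

```text
time: 34.67
ee_pos: [0.5371, -0.0197, 0.0834]
tcp_rot: [180.0, 36.7, 173.4]
wrist_force: [-0.2, -0.8, -2.1]
opening: 0.011
```

apply_moves([
  [0, 0, -2, 0, 0, 0, 1],
  [0, 0, 0, 0, 0, 0, 1],
  [0, 0, 0, 0, 0, 0, 1],
])

```text
time: 35.05
ee_pos: [0.5374, -0.0197, 0.082]
tcp_rot: [179.9, 36.7, 173.4]
wrist_force: [-2.5, 1.4, 3.5]
opening: 0.0114
```

apply_moves([
  [0, 0, 0, 0, 0, 0, 0.8],
  [0, 0, 0, 0, 0, 0, 0.7],
  [0, 0, 0, 0, 0, 0, 0.7],
  [0, 0, 0, 0, 0, 0, 0.7],
  [-5, 0.5, 7, 0, 0, 0, 0.7],
  [-8, 0.8, 11, 0, 0, 0, 0.7],
  [-10, 1, 13, 0, 0, 0, 0.7],
  [-10, 1, 13, 0, 0, 0, 0.7],
  [-6, 0.8, 14, 0, 0, 0, 0.7],
  [0, 0, 35, 0, 0, 0, 0.7],
  [0, 0, 35, 0, 0, 0, 0.5],
  [0, 0, 25, 1.1, 9.4, 0, 0],
])

```text
time: 36.55
ee_pos: [0.4953, -0.0154, 0.237]
tcp_rot: [179.9, 27.3, 173.4]
wrist_force: [0.7, 0.0, 1.5]
opening: 0.0593
```

```bash
python3 - <<'E'
from k import *
from h import *
overlay('pics/o8.png',.039,.08)
im=camera('top'); cv2.imwrite("pics/top8.png",im[:,:,::-1]); KT=cal("top")
for n,c in [("C",(.4348,-.194)),("B",(.4408,.2104)),("A",(.398,.371))]: print(n,lidfit("top",im,KT,np.array(c),.01,0))
Rt=tool(20.8,50,0); p=np.array([.4348,-.194,.04])+.002*Rt[:,2]; print(p)
delta(p,Rt)
E
```

```text
C (array([ 0.4348, -0.1938]), np.float64(0.06444342575963084), 172)
B (array([0.4412, 0.2105]), np.float64(0.06434603299675266), 166)
A (array([0.3984, 0.3712]), np.float64(0.0644820756977554), 154)
[ 0.4362 -0.1935  0.0387]
now 36.7 q [ -0.2592 -28.8634 -24.4853  67.2287  -2.8724   5.6992] dpos mm [ -63.4247 -177.7651 -198.2239] rotvec [ 100.0283   12.4846 -122.4652] 158.61670422852276
```

View pics/o8.png

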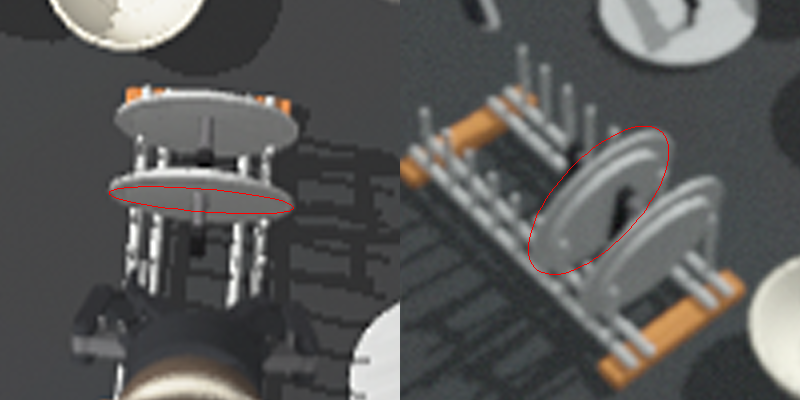

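apply_moves([
  [0, 0, 10, 1.03, 9, 0, 0],
  [0, 0, 0, 1.03, 9, 0, 0],
  [0, 0, 0, 1.03, 9, 0, 0],
  [-4, -11.1, -4, 0, 0, -9.54, 0],
  [-4, -11.1, -4, 0, 0, -9.54, 0],
  [-4, -11.1, -4, 0, 0, -9.54, 0],
  [-4, -11.1, -4, 0, 0, -9.54, 0],
  [-4, -11.1, -4, 0, 0, -9.54, 0],
  [-4, -11.1, -4, 0, 0, -9.54, 0],
  [-4, -11.1, -4, 0, 0, -9.54, 0],
  [-4, -11.1, -4, 0, 0, -9.54, 0],
  [-4, -11.1, -4, 0, 0, -9.54, 0],
  [-4, -11.1, -4, 0, 0, -9.54, 0],
  [-4, -11.1, -4, 0, 0, -9.54, 0],
  [-4, -11.1, -4, 0, 0, -9.54, 0],
  [-4, -11.1, -4, 0, 0, -9.54, 0],
  [-4, -11.1, -4, 0, 0, -9.54, 0],
  [-4, -11.1, -4, 0, 0, -9.54, 0],
  [-4, -11.1, -4, 0, 0, -9.54, 0],
  [0, 0, 0, 0, 0, 0, 0],
])

```text
time: 39.2
ee_pos: [0.433, -0.1932, 0.1801]
tcp_rot: [180.0, 0.0, 20.7]
wrist_force: [0.2, 0.1, 0.1]
opening: 0.0852
```

apply_moves([
  [0, 0, -4, 3.55, -9.35, 0, 0],
  [0, 0, -4, 3.55, -9.35, 0, 0],
  [0, 0, -4, 3.55, -9.35, 0, 0],
  [0, 0, -4, 3.55, -9.35, 0, 0],
  [0, 0, -4, 3.55, -9.3, 0, 0],
  [0, 0, 0, 0, 0, 0, 0],
  [0, 0, 0, 0, 0, 0, 0],
])

```text
time: 40.08
ee_pos: [0.4343, -0.1934, 0.1615]
tcp_rot: [179.8, -49.8, 20.9]
wrist_force: [-0.9, -0.1, 1.3]
opening: 0.0856
```

```bash
python3 - <<'E'
from k import *
from h import *
Rt=tool(20.8,50,0); p=np.array([.4348,-.194,.04])+.002*Rt[:,2]; print(p)
delta(p,Rt)
im=camera('wrist');cv2.imwrite('pics/w10.png',im[:,:,::-1])
E
```

```text
[ 0.4362 -0.1935  0.0387]
now 40.075 q [-47.5736 -30.7862 -40.7495  56.3991  45.1917 121.5164] dpos mm [   1.8848   -0.0594 -122.7633] rotvec [ 0.185  -0.1559 -0.0094] 0.24216917987969405
```

View pics/w10.png

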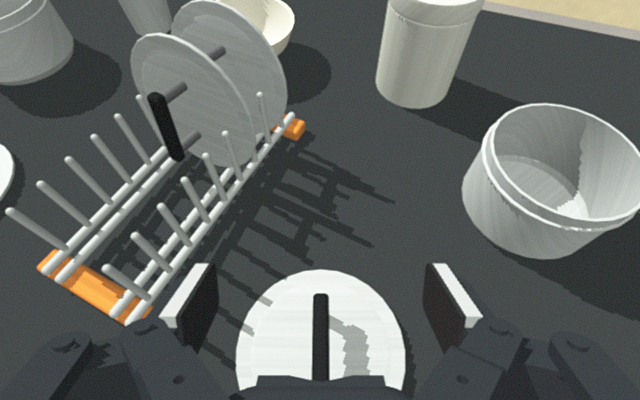

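apply_moves([
  [1, 0, -25, 0, 0, 0, 0],
  [1, 0, -30, 0, 0, 0, 0],
  [0, 0, -30, 0, 0, 0, 0],
  [0, 0, -20, 0, 0, 0, 0],
  [0, 0, -12, 0, 0, 0, 0],
  [0, 0, -5, 0, 0, 0, 0],
  [0, 0, 0, 0, 0, 0, 0],
  [0, 0, 0, 0, 0, 0, 1],
  [0, 0, 0, 0, 0, 0, 1],
  [0, 0, 0, 0, 0, 0, 1],
  [0, 0, 0, 0, 0, 0, 1],
  [0, 0, 0, 0, 0, 0, 1],
  [0, 0, 0, 0, 0, 0, 1],
  [0, 0, 0, 0, 0, 0, 1],
])

```text
time: 41.88
ee_pos: [0.4361, -0.1933, 0.0386]
tcp_rot: [-179.9, -49.9, 20.7]
wrist_force: [-3.6, -0.1, 3.7]
opening: 0.0108
```

apply_moves([
  [0, 0, 10, 0, 0, 0, 1],
  [0, 0, 25, 0, 0, 0, 1],
  [0, 0, 40, 0, 0, 0, 1],
  [0, 0, 40, 0, 0, 0, 1],
  [0, 0, 40, -3.55, 9.35, 0, 1],
  [0, 0, 40, -3.55, 9.35, 0, 1],
  [0, 0, 30, -3.55, 9.35, 0, 1],
  [0, 0, 20, -3.55, 9.35, 0, 1],
  [0, 0, 15, -3.55, 9.3, 0, 1],
  [0, 0, 0, 0, 0, 0, 1],
  [0, 0, 0, 0, 0, 0, 1],
])

```text
time: 43.25
ee_pos: [0.436, -0.1929, 0.298]
tcp_rot: [-179.9, -0.1, 20.7]
wrist_force: [-0.3, 0.3, -1.4]
opening: 0.0112
```

```bash
python3 - <<'E'
from k import *
delta(*place(-.013,.2,37)); delta(place(-.013,.3,37)[0],tool(RY,0,1))
from h import *
im=camera('wrist');cv2.imwrite('pics/w11.png',im[:,:,::-1])
E
```

```text
now 43.25 q [-23.9  -3.6   7.  100.6   0.1 135.4] dpos mm [ 48.7 179.  -99.6] rotvec [-49.9  -6.3 145.8] 154.21631867832602
now 43.25 q [-23.9  -3.6   7.  100.6   0.1 135.4] dpos mm [ 48.7 179.    0.4] rotvec [ -0.1  -0.1 152.8] 152.76398691399163
```

View pics/w11.png

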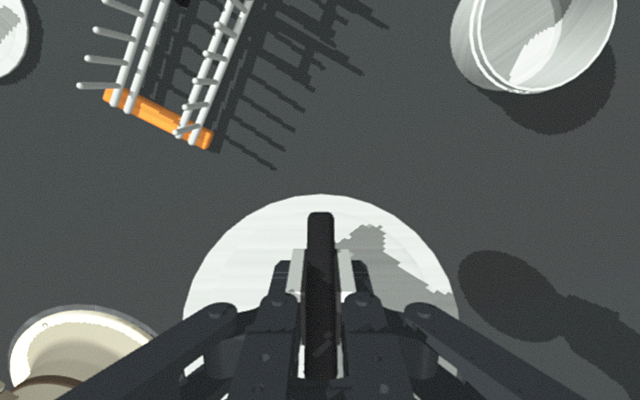

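Held. Now I swing to above the −13 mm gap.

apply_moves([
  [3.2, 11.2, 1, 0, 0, 9.55, 1],
  [3.2, 11.2, 1, 0, 0, 9.55, 1],
  [3.2, 11.2, 1, 0, 0, 9.55, 1],
  [3.2, 11.2, 1, 0, 0, 9.55, 1],
  [3.2, 11.2, 0, 0, 0, 9.55, 1],
  [3.2, 11.2, 0, 0, 0, 9.55, 1],
  [3.2, 11.2, 0, 0, 0, 9.55, 1],
  [3.2, 11.2, 0, 0, 0, 9.55, 1],
  [3.2, 11.2, 0, 0, 0, 9.55, 1],
  [3.2, 11.2, 0, 0, 0, 9.55, 1],
  [3.2, 11.2, 0, 0, 0, 9.55, 1],
  [3.2, 11.2, 0, 0, 0, 9.55, 1],
  [3.2, 11.2, 0, 0, 0, 9.55, 1],
  [3.2, 11.2, 0, 0, 0, 9.55, 1],
  [3.2, 11.2, 0, 0, 0, 9.55, 1],
  [2, 11.2, 0, 0, 0, 9.5, 1],
])

```text
time: 45.3
ee_pos: [0.485, -0.0144, 0.3028]
tcp_rot: [179.9, 0.2, 173.7]
wrist_force: [1.1, -0.4, -1.5]
opening: 0.0106
```

apply_moves([
  [0, 0, -2, -1.05, -9.2, 0, 1],
  [0, 0, -2, -1.05, -9.2, 0, 1],
  [0, 0, -2, -1.05, -9.2, 0, 1],
  [0, 0, -2, -1.05, -9.2, 0, 1],
  [0, 0, -25, 0, 0, 0, 1],
  [0, 0, -25, 0, 0, 0, 1],
  [0, 0, -20, 0, 0, 0, 1],
  [0, 0, -20, 0, 0, 0, 1],
  [0, 0, 0, 0, 0, 0, 1],
  [0, 0, 0, 0, 0, 0, 1],
])

```text
time: 46.55
ee_pos: [0.4859, -0.0145, 0.2055]
tcp_rot: [179.9, 37.2, 173.4]
wrist_force: [-0.3, -0.5, -0.2]
opening: 0.0109
```

```bash
python3 -c "
from k import *
delta(*place(-.013,.2,37))
from h import *
overlay('pics/o9.png',-.013,.206)"
```

```text
now 46.55 q [  0.7 -41.5 -38.9  55.6  -4.3   5.8] dpos mm [-1.2  0.5 -7.1] rotvec [-0.   0.2  0.1] 0.22065646248352422
```

View pics/o9.png

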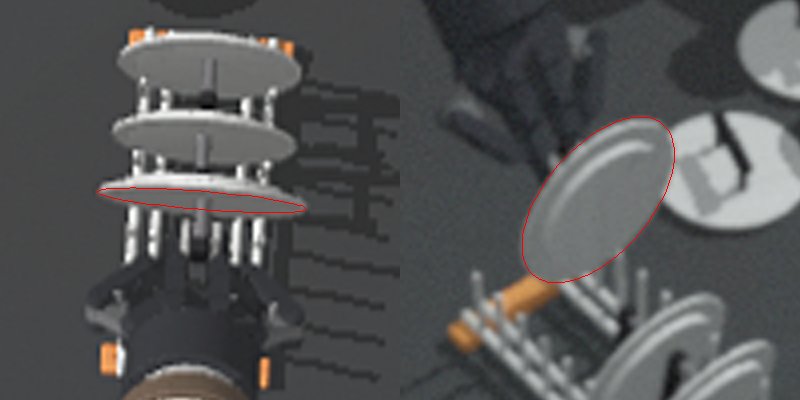

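apply_moves([
  [-1, 0, -20, 0, 0, 0, 1],
  [0, 0, -20, 0, 0, 0, 1],
  [0, 0, -20, 0, 0, 0, 1],
  [0, 0, -20, 0, 0, 0, 1],
  [0, 0, -20, 0, 0, 0, 1],
  [0, 0, -12, 0, 0, 0, 1],
  [0, 0, -5, 0, 0, 0, 1],
  [0, 0, 0, 0, 0, 0, 1],
  [0, 0, 0, 0, 0, 0, 1],
])

```text
time: 47.78
ee_pos: [0.4855, -0.014, 0.0884]
tcp_rot: [180.0, 37.2, 173.5]
wrist_force: [-0.7, 0.1, -1.0]
opening: 0.0109
```

apply_moves([
  [0, 0, -3, 0, 0, 0, 1],
  [0, 0, 0, 0, 0, 0, 1],
  [0, 0, 0, 0, 0, 0, 1],
])

```text
time: 48.15
ee_pos: [0.4851, -0.014, 0.0844]
tcp_rot: [180.0, 37.1, 173.5]
wrist_force: [-0.0, 0.3, -1.9]
opening: 0.0107
```

apply_moves([
  [0, 0, -2, 0, 0, 0, 1],
  [0, 0, 0, 0, 0, 0, 1],
  [0, 0, 0, 0, 0, 0, 1],
])

```text
time: 48.52
ee_pos: [0.485, -0.014, 0.0823]
tcp_rot: [180.0, 37.1, 173.5]
wrist_force: [0.2, -0.5, -1.6]
opening: 0.0111
```

apply_moves([
  [0, 0, -2, 0, 0, 0, 1],
  [0, 0, 0, 0, 0, 0, 1],
  [0, 0, 0, 0, 0, 0, 1],
])

```text
time: 48.9
ee_pos: [0.4855, -0.0138, 0.081]
tcp_rot: [179.9, 37.2, 173.5]
wrist_force: [2.4, 1.5, 1.5]
opening: 0.0109
```

```bash
python3 -c "
from k import *
delta(*place(-.013,.082,37))
from h import *
overlay('pics/o10.png',-.013,.08)"
```

```text
now 48.9 q [  0.8 -41.4 -52.6  41.9  -4.3   5.8] dpos mm [-0.8 -0.1 -0.6] rotvec [-0.   0.2  0. ] 0.15921785882682488
```

View pics/o10.png

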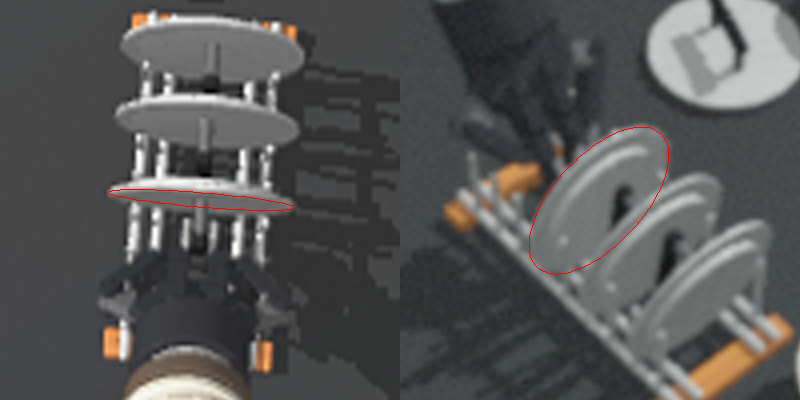

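apply_moves([
  [0, 0, 2, 0.35, 3, 0, 1],
  [0, 0, -1, 0, 0, 0, 1],
  [0, 0, -1, 0, 0, 0, 1],
])

```text
time: 49.38
ee_pos: [0.486, -0.014, 0.082]
tcp_rot: [180.0, 34.3, 173.4]
wrist_force: [-7.7, 3.4, 14.9]
opening: 0.0108
```

apply_moves([
  [0, 0, 0, 0, 0, 0, 0.8],
  [0, 0, 0, 0, 0, 0, 0.7],
  [0, 0, 0, 0, 0, 0, 0.7],
  [0, 0, 0, 0, 0, 0, 0.7],
  [-5, 0.5, 7, 0, 0, 0, 0.7],
  [-8, 0.8, 11, 0, 0, 0, 0.7],
  [-10, 1, 13, 0, 0, 0, 0.7],
  [-8, 1, 13, 0, 0, 0, 0.7],
  [-4, 0.8, 14, 0, 0, 0, 0.7],
  [0, 0, 35, 0, 0, 0, 0.7],
  [0, 0, 35, 0.8, 6, 0, 0.5],
  [0, 0, 25, 1.1, 9.4, 0, 0],
])

```text
time: 50.88
ee_pos: [0.4496, -0.0098, 0.2369]
tcp_rot: [179.8, 18.6, 173.4]
wrist_force: [0.5, 0.3, 0.2]
opening: 0.0597
```

```bash
python3 - <<'E'
from k import *
from h import *
overlay('pics/o11.png',-.013,.08)
im=camera('top'); cv2.imwrite("pics/top11.png",im[:,:,::-1]); KT=cal("top")
for n,c in [("B",(.4408,.2104)),("A",(.398,.371))]: print(n,lidfit("top",im,KT,np.array(c),.01,0),handle(im,KT,c,0)[:4])
Rt=tool(-27.8,60,0); p=np.array([.441,.2104,.04])+.002*Rt[:,2]; print(p)
delta(p,Rt); delta(p,tool(-27.8,0,0))
print(get_obs()['tcp_rot'])
E
```

```text
B (array([0.4412, 0.2105]), np.float64(0.06434484973282162), 165) (array([0.4404, 0.2087], dtype=float32), array([0.4407, 0.2091]), np.float64(152.1056890515828), np.float32(152.48271))
A (array([0.3984, 0.3712]), np.float64(0.06448169346508488), 154) (array([0.3973, 0.3685], dtype=float32), array([0.3972, 0.3702]), np.float64(152.726227480425), np.float32(153.19707))
[0.4425 0.2096 0.039 ]
now 51.025 q [ -0.1482 -26.8763 -20.8364  77.6764  -1.9024   6.1537] dpos mm [  -9.4983  219.6581 -195.0469] rotvec [-99.953   30.7638 125.9306] 163.69340242968963
now 51.025 q [ -0.1482 -26.8763 -20.8364  77.6764  -1.9024   6.1537] dpos mm [  -9.4983  219.6581 -195.0469] rotvec [-24.8435   7.4827 156.9567] 159.0867868021588
[179.8523  18.4578 173.3666]
```

View pics/o11.png

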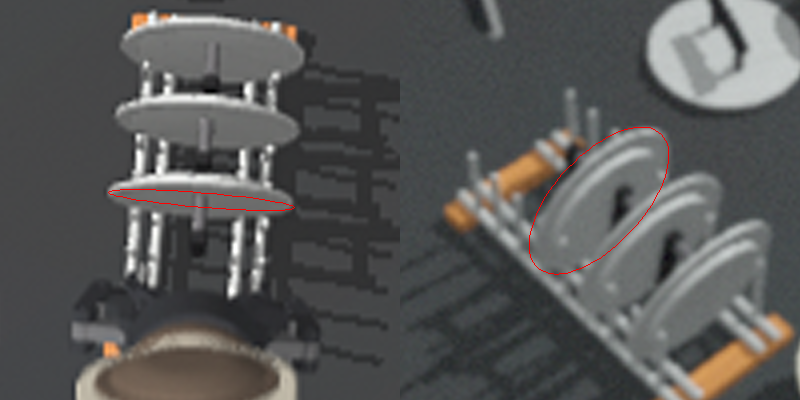

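```bash
python3 - <<'E'
from k import *
from kin import fk,P
from scipy.optimize import least_squares
for t in (50,56,60):
  for h in(0,.1):
    Rt=tool(-27.9,t,0); p=np.array([.441,.2104,.04+h])+.002*Rt[:,2]
    j=joints(p,Rt,P[6]); 
    W=j[4:]/1000
    s=least_squares(lambda q:fk(np.r_[P[:6],0],q[0],q[1],0)-W,[-10,0]); q=s.x; print(t,h,j[:3],"q6",((180-j[3])+180)%360-180,W,"q2,3,4",q,90-j[1]-q[0]+q[1],s.cost)
for t in (26,29,31):
    for z in (.08,.13,.2):
        tt=[np.hypot(*place(-.065,.08)[0][:2]),z]; s=least_squares(lambda q:fk(P,q[0],q[1],t)-tt,[-25,-25]); print(t,z,s.x,s.cost)
E
```

```text
50 0 [ 64.4  -2.8 -49.9] q6 -86.38213050687375 [0.4 0.3] q2,3,4 [ -9.  -43.9] 57.956933532913716 1.3372482940720675e-16
50 0.1 [ 64.4  -2.8 -49.9] q6 -86.38213050687375 [0.4 0.4] q2,3,4 [-15.5 -37.2] 71.0798428515686 2.2820864566109733e-13
56 0 [ 68.1  -8.8 -55.5] q6 -79.36120282027207 [0.4 0.3] q2,3,4 [ -5.7 -45.2] 59.26175545541904 8.309683476539933e-15
56 0.1 [ 68.1  -8.8 -55.5] q6 -79.36120282027207 [0.4 0.4] q2,3,4 [-13.5 -39.5] 72.81125572443017 1.5950011717413537e-21
60 0 [ 70.2 -13.8 -59. ] q6 -74.05472577599068 [0.4 0.2] q2,3,4 [ -2.9 -45.9] 60.81118431111073 1.0407326452575582e-13
60 0.1 [ 70.2 -13.8 -59. ] q6 -74.05472577599068 [0.4 0.3] q2,3,4 [-11.7 -40.9] 74.62557629563473 1.6386938004983654e-19
26 0.08 [-40.1 -47.6] 1.3027505905740438e-15
26 0.13 [-39.9 -42. ] 1.6000584272363902e-15
26 0.2 [-38.5 -33.5] 2.2997412295767305e-16
29 0.08 [-43.6 -50.4] 5.532282715786274e-14
29 0.13 [-43.3 -44.7] 4.322361212902823e-14
29 0.2 [-41.7 -36.2] 7.58718665623541e-15
31 0.08 [-46.  -52.2] 4.2733465827704564e-13
31 0.13 [-45.6 -46.5] 2.8710478562424714e-13
31 0.2 [-43.8 -37.9] 5.520851156416401e-14
```

apply_moves([
  [0, 0, 10, 1.05, 9.2, 0, 0],
  [0, 0, 0, 1.05, 9.2, 0, 0],
  [-0.6, 13.7, -4, 0, 0, 9.92, 0],
  [-0.6, 13.7, -4, 0, 0, 9.92, 0],
  [-0.6, 13.7, -4, 0, 0, 9.92, 0],
  [-0.6, 13.7, -4, 0, 0, 9.92, 0],
  [-0.6, 13.7, -4, 0, 0, 9.92, 0],
  [-0.6, 13.7, -4, 0, 0, 9.92, 0],
  [-0.6, 13.7, -4, 0, 0, 9.92, 0],
  [-0.6, 13.7, -4, 0, 0, 9.92, 0],
  [-0.6, 13.7, -4, 0, 0, 9.92, 0],
  [-0.6, 13.7, -4, 0, 0, 9.92, 0],
  [-0.6, 13.7, -4, 0, 0, 9.92, 0],
  [-0.6, 13.7, -4, 0, 0, 9.92, 0],
  [-0.6, 13.7, -4, 0, 0, 9.92, 0],
  [-0.6, 13.7, -4, 0, 0, 9.92, 0],
  [-0.6, 13.7, -4, 0, 0, 9.92, 0],
  [-0.6, 13.7, -4, 0, 0, 9.92, 0],
  [0, 0, 0, 0, 0, 0, 0],
])

```text
time: 53.4
ee_pos: [0.4392, 0.2093, 0.1792]
tcp_rot: [179.9, -0.0, -27.9]
wrist_force: [0.5, 0.4, 0.1]
opening: 0.0854
```

apply_moves([
  [0, 0, 0, -4.37, -8.25, 0, 0],
  [0, 0, 0, -4.37, -8.25, 0, 0],
  [0, 0, 0, -4.37, -8.25, 0, 0],
  [0, 0, 0, -4.37, -8.25, 0, 0],
  [0, 0, 0, -4.37, -8.25, 0, 0],
  [0, 0, 0, -4.37, -8.25, 0, 0],
  [0, 0, 0, 0, 0, 0, 0],
  [0, 0, 0, 0, 0, 0, 0],
])

```text
time: 54.4
ee_pos: [0.4405, 0.2091, 0.18]
tcp_rot: [-179.8, -55.8, -28.2]
wrist_force: [0.2, -0.1, 1.4]
opening: 0.0855
```

```bash
python3 - <<'E'
from k import *
from h import *
Rt=tool(-27.9,56,0); p=np.array([.441,.2104,.04])+.002*Rt[:,2]
delta(p,Rt)
im=camera('wrist');cv2.imwrite('pics/w12.png',im[:,:,::-1])
E
```

```text
now 54.4 q [  52.0045  -21.1869  -34.1752   62.6774  -54.5872 -107.3021] dpos mm [   1.9454    0.5003 -141.1289] rotvec [-0.1501 -0.095   0.1715] 0.2469357248742988
```

View pics/w12.png

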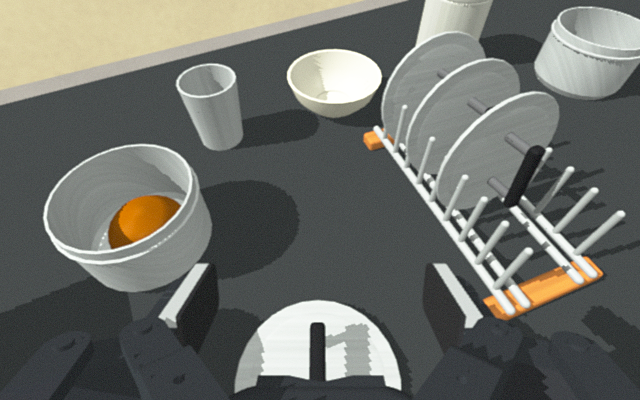

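apply_moves([
  [1, 0.5, -30, 0, 0, 0, 0],
  [1, 0, -30, 0, 0, 0, 0],
  [0, 0, -30, 0, 0, 0, 0],
  [0, 0, -30, 0, 0, 0, 0],
  [0, 0, -15, 0, 0, 0, 0],
  [0, 0, -5, 0, 0, 0, 0],
  [0, 0, 0, 0, 0, 0, 0],
  [0, 0, 0, 0, 0, 0, 0],
])

```text
time: 55.45
ee_pos: [0.4429, 0.2103, 0.0405]
tcp_rot: [-180.0, -56.0, -28.0]
wrist_force: [0.3, 1.1, -0.1]
opening: 0.0854
```

```bash
python3 - <<'E'
from k import *
from h import *
Rt=tool(-27.9,56,0); p=np.array([.441,.2104,.04])+.002*Rt[:,2]
delta(p,Rt)
im=camera('wrist');cv2.imwrite('pics/w13.png',im[:,:,::-1])
E
```

```text
now 55.45 q [  51.8955  -13.5864  -44.849    44.1653  -54.7121 -107.6515] dpos mm [-0.439  -0.6474 -1.5856] rotvec [-0.0073  0.0109  0.116 ] 0.11670289164167567
```

View pics/w13.png

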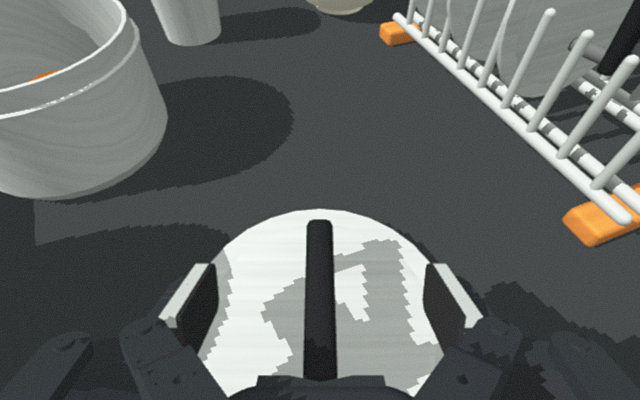

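apply_moves([
  [0, 0, -1.5, 0, 0, 0, 0.3],
  [0, 0, 0, 0, 0, 0, 1],
  [0, 0, 0, 0, 0, 0, 1],
  [0, 0, 0, 0, 0, 0, 1],
  [0, 0, 0, 0, 0, 0, 1],
  [0, 0, 0, 0, 0, 0, 1],
  [0, 0, 0, 0, 0, 0, 1],
  [0, 0, 0, 0, 0, 0, 1],
])

```text
time: 56.5
ee_pos: [0.4425, 0.2098, 0.038]
tcp_rot: [179.9, -56.0, -27.9]
wrist_force: [-1.1, 0.6, 2.2]
opening: 0.011
```

apply_moves([
  [0, 0, 10, 0, 0, 0, 1],
  [0, 0, 25, 0, 0, 0, 1],
  [0, 0, 40, 0, 0, 0, 1],
  [0, 0, 40, 0, 0, 0, 1],
  [0, 0, 40, 4.37, 8.25, 0, 1],
  [0, 0, 40, 4.37, 8.25, 0, 1],
  [0, 0, 30, 4.37, 8.25, 0, 1],
  [0, 0, 20, 4.37, 8.25, 0, 1],
  [0, 0, 15, 4.37, 8.25, 0, 1],
  [0, 0, 5, 4.37, 8.25, 0, 1],
  [0, 0, 0, 0, 0, 0, 1],
])

```text
time: 57.88
ee_pos: [0.4439, 0.2087, 0.3024]
tcp_rot: [179.8, 0.1, -28.1]
wrist_force: [0.1, 0.5, -1.6]
opening: 0.0111
```

```bash
python3 - <<'E'
from k import *
delta(place(-.065,.3,30)[0],tool(RY,0,1))
from h import *
im=camera('wrist');cv2.imwrite('pics/w14.png',im[:,:,::-1])
E
```

```text
now 57.875 q [  25.2   -1.4    9.6  101.3   -0.1 -126.7] dpos mm [ -11.1 -216.8   -4.1] rotvec [  -0.2   -0.3 -158.4] 158.42729740651203
```

View pics/w14.png

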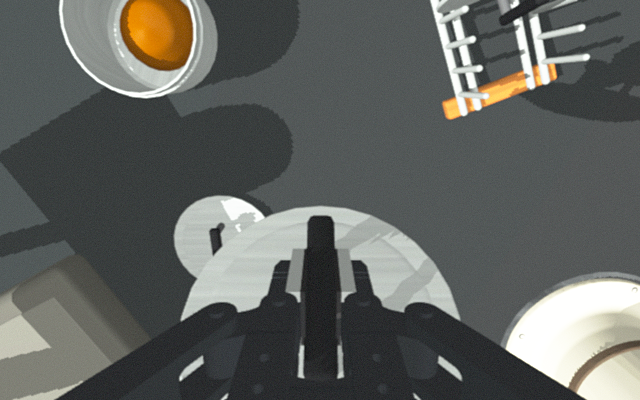

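apply_moves([
  [-0.7, -13.55, 0, 0, 0, -9.9, 1],
  [-0.7, -13.55, 0, 0, 0, -9.9, 1],
  [-0.7, -13.55, 0, 0, 0, -9.9, 1],
  [-0.7, -13.55, 0, 0, 0, -9.9, 1],
  [-0.7, -13.55, 0, 0, 0, -9.9, 1],
  [-0.7, -13.55, 0, 0, 0, -9.9, 1],
  [-0.7, -13.55, 0, 0, 0, -9.9, 1],
  [-0.7, -13.55, 0, 0, 0, -9.9, 1],
  [-0.7, -13.55, 0, 0, 0, -9.9, 1],
  [-0.7, -13.55, 0, 0, 0, -9.9, 1],
  [-0.7, -13.55, 0, 0, 0, -9.9, 1],
  [-0.7, -13.55, 0, 0, 0, -9.9, 1],
  [-0.7, -13.55, 0, 0, 0, -9.9, 1],
  [-0.7, -13.55, 0, 0, 0, -9.9, 1],
  [-0.7, -13.55, 0, 0, 0, -9.9, 1],
  [-0.7, -13.55, 0, 0, 0, -9.9, 1],
  [0, 0, 0, 0, 0, 0, 1],
])

```text
time: 60.05
ee_pos: [0.4305, -0.007, 0.303]
tcp_rot: [180.0, 0.1, 173.8]
wrist_force: [0.3, 0.3, -1.0]
opening: 0.011
```

apply_moves([
  [0, 0, -2, -1.1, -9.7, 0, 1],
  [0, 0, -2, -1.1, -9.7, 0, 1],
  [0, 0, -2, -1.1, -9.7, 0, 1],
  [0, 0, -25, 0, 0, 0, 1],
  [0, 0, -25, 0, 0, 0, 1],
  [0, 0, -20, 0, 0, 0, 1],
  [0, 0, -20, 0, 0, 0, 1],
  [0, 0, 0, 0, 0, 0, 1],
  [0, 0, 0, 0, 0, 0, 1],
])

```text
time: 61.18
ee_pos: [0.4313, -0.0066, 0.2078]
tcp_rot: [-180.0, 29.4, 173.9]
wrist_force: [-0.0, 0.7, -1.5]
opening: 0.0108
```

```bash
python3 -c "
from k import *
delta(*place(-.065,.2,29.5))
from h import *
overlay('pics/o12.png',-.065,.203)"
```

```text
now 61.175 q [  1.4 -42.  -35.4  67.4  -3.7   6.6] dpos mm [ 1.5 -1.4 -9.5] rotvec [ 0.  -0.1 -0.4] 0.38319128389073
```

View pics/o12.png

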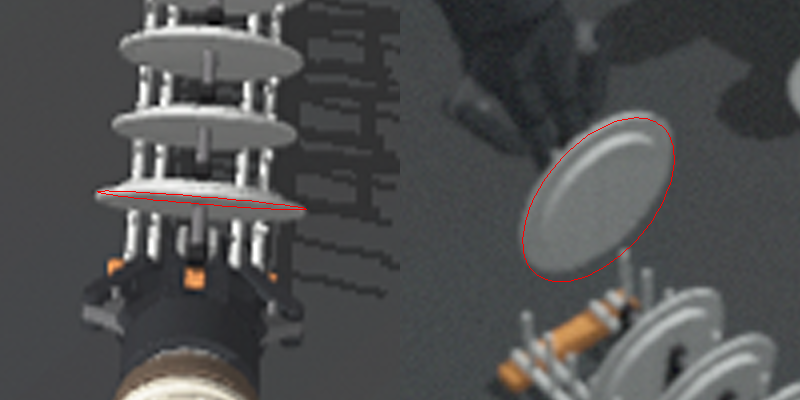

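apply_moves([
  [2, -1.2, -20, 0, 0, 0, 1],
  [0, 0, -20, 0, 0, 0, 1],
  [0, 0, -20, 0, 0, 0, 1],
  [0, 0, -20, 0, 0, 0, 1],
  [0, 0, -20, 0, 0, 0, 1],
  [0, 0, -12, 0, 0, 0, 1],
  [0, 0, -7, 0, 0, 0, 1],
  [0, 0, 0, 0, 0, 0, 1],
  [0, 0, 0, 0, 0, 0, 1],
])

```text
time: 62.4
ee_pos: [0.4336, -0.0082, 0.0887]
tcp_rot: [180.0, 29.4, 173.7]
wrist_force: [0.2, -0.1, -2.2]
opening: 0.0111
```

apply_moves([
  [0, 0, -3, 0, 0, 0, 1],
  [0, 0, 0, 0, 0, 0, 1],
  [0, 0, 0, 0, 0, 0, 1],
])

```text
time: 62.78
ee_pos: [0.4333, -0.0082, 0.085]
tcp_rot: [180.0, 29.3, 173.7]
wrist_force: [-0.8, -0.2, -2.5]
opening: 0.0109
```

apply_moves([
  [0, 0, -2, 0, 0, 0, 1],
  [0, 0, 0, 0, 0, 0, 1],
  [0, 0, 0, 0, 0, 0, 1],
])

```text
time: 63.15
ee_pos: [0.4333, -0.0082, 0.0829]
tcp_rot: [180.0, 29.3, 173.7]
wrist_force: [-0.1, 0.1, -1.7]
opening: 0.011
```

apply_moves([
  [0, 0, -2, 0, 0, 0, 1],
  [0, 0, 0, 0, 0, 0, 1],
  [0, 0, 0, 0, 0, 0, 1],
])

```text
time: 63.52
ee_pos: [0.4335, -0.0082, 0.0812]
tcp_rot: [180.0, 29.4, 173.7]
wrist_force: [-0.4, 1.2, 1.6]
opening: 0.011
```

```bash
python3 -c "
from h import *
overlay('pics/o13.png',-.065,.08)"
```

```text
(no output)
```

View pics/o13.png

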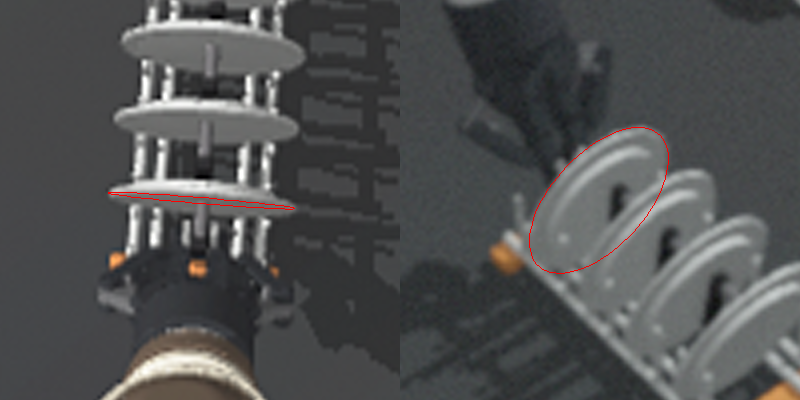

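apply_moves([
  [0, 0, 2, 0.23, 2, 0, 1],
  [0, 0, -1, 0, 0, 0, 1],
  [0, 0, -1, 0, 0, 0, 1],
])

```text
time: 64.0
ee_pos: [0.4338, -0.0082, 0.0817]
tcp_rot: [179.9, 27.4, 173.7]
wrist_force: [-5.1, 2.4, 10.6]
opening: 0.0112
```

apply_moves([
  [0, 0, 0, 0, 0, 0, 0.8],
  [0, 0, 0, 0, 0, 0, 0.7],
  [0, 0, 0, 0, 0, 0, 0.7],
  [0, 0, 0, 0, 0, 0, 0.7],
  [-4, 0.4, 8, 0, 0, 0, 0.7],
  [-6, 0.6, 12, 0, 0, 0, 0.7],
  [-7, 0.7, 14, 0, 0, 0, 0.7],
  [-7, 0.7, 14, 0, 0, 0, 0.7],
  [-4, 0.8, 14, 0, 0, 0, 0.7],
  [0, 0, 35, 0, 0, 0, 0.7],
  [0, 0, 35, 1.1, 9, 0, 0.5],
  [0, 0, 25, 1.1, 9.4, 0, 0],
  [0, 0, 5, 1, 9, 0, 0],
])

```text
time: 65.62
ee_pos: [0.4062, -0.005, 0.2462]
tcp_rot: [179.7, -0.3, 173.7]
wrist_force: [-1.0, 0.9, -0.3]
opening: 0.0769
```

```bash
python3 - <<'E'
from k import *
from h import *
overlay('pics/o14.png',-.065,.08)
im=camera('top'); cv2.imwrite("pics/top14.png",im[:,:,::-1]); KT=cal("top")
for n,c in [("A",(.398,.371))]: print(n,lidfit("top",im,KT,np.array(c),.01,0),handle(im,KT,c,0)[:4])
print(lidfit("top",im,KT,np.array((.6364,.296)),.08,0))
print(get_obs()['tcp_rot'])
delta(np.array([.398,.3705,.15]),tool(-27.3,0,0))
E
```

```text
A (array([0.3984, 0.3712]), np.float64(0.06448523382474217), 155) (array([0.3973, 0.3685], dtype=float32), array([0.3972, 0.3702]), np.float64(152.726227480425), np.float32(153.19707))
(array([0.6365, 0.296 ]), np.float64(0.06154137717950115), 90)
[179.8096  -0.518  173.6497]
now 65.775 q [ -0.8824 -14.1387  -8.5429  96.0934   0.2389   5.4677] dpos mm [ -8.5781 375.6447 -91.6083] rotvec [  0.6221  -0.4689 159.0495] 159.05137211963967
```

View pics/o14.png

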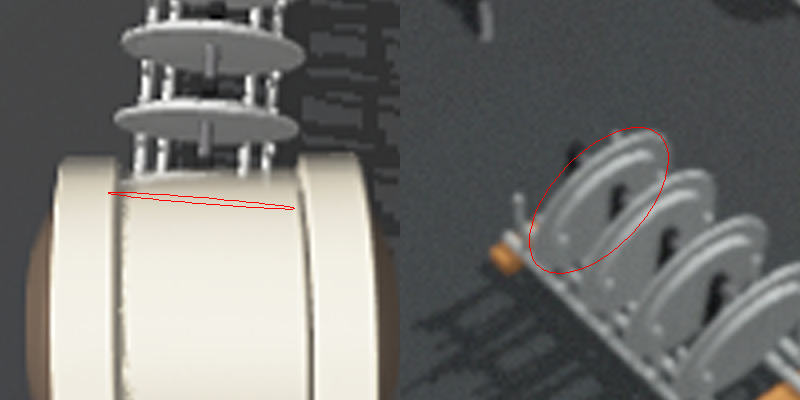

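View pics/top14.png

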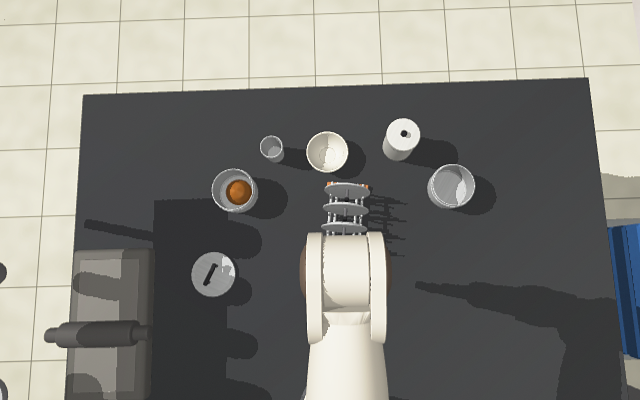

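apply_moves([
  [-0.7, 31.3, 0, 0, 0, -1.75, 0],
  [-0.7, 31.3, 0, 0, 0, -1.75, 0],
  [-0.7, 31.3, 0, 0, 0, -1.75, 0],
  [-0.7, 31.3, 0, 0, 0, -1.75, 0],
  [-0.7, 31.3, 0, 0, 0, -1.75, 0],
  [-0.7, 31.3, 0, 0, 0, -1.75, 0],
  [-0.7, 31.3, 0, 0, 0, -1.75, 0],
  [-0.7, 31.3, -10, 0, 0, -1.75, 0],
  [-0.7, 31.3, -20, 0, 0, -1.75, 0],
  [-0.7, 31.3, -20, 0, 0, -1.75, 0],
  [-0.7, 31.3, -20, 0, 0, -1.75, 0],
  [-0.7, 31.3, -20, 0, 0, -1.75, 0],
  [0, 0, 0, 0, 0, 0, 0],
  [0, 0, 0, 0, 0, 0, 0],
])

```text
time: 67.53
ee_pos: [0.3965, 0.3701, 0.1546]
tcp_rot: [179.6, -0.2, 152.7]
wrist_force: [-0.6, 0.0, -0.4]
opening: 0.0859
```

```bash
python3 - <<'E'
from k import *
from h import *
delta(np.array([.398,.3707,.038]),tool(-27.3,0,1))
im=camera('wrist');cv2.imwrite('pics/w15.png',im[:,:,::-1])
E
```

```text
now 67.525 q [42.8666  2.7982 -2.5841 84.3368  0.327  70.1549] dpos mm [   1.4734    0.5681 -116.5853] rotvec [-0.4308 -0.0166 -0.0125] 0.431271915457762
```

View pics/w15.png

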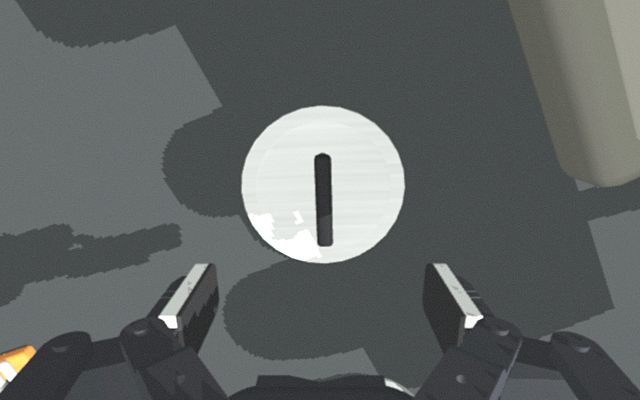

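apply_moves([
  [0.7, 0.3, -30, -0.43, 0, 0, 0],
  [0.7, 0.3, -30, 0, 0, 0, 0],
  [0, 0, -30, 0, 0, 0, 0],
  [0, 0, -17, 0, 0, 0, 0],
  [0, 0, -9, 0, 0, 0, 0],
  [0, 0, 0, 0, 0, 0, 0],
  [0, 0, 0, 0, 0, 0, 1],
  [0, 0, 0, 0, 0, 0, 1],
  [0, 0, 0, 0, 0, 0, 1],
  [0, 0, 0, 0, 0, 0, 1],
  [0, 0, 0, 0, 0, 0, 1],
  [0, 0, 0, 0, 0, 0, 1],
  [0, 0, 0, 0, 0, 0, 1],
])

```text
time: 69.2
ee_pos: [0.3984, 0.3714, 0.0372]
tcp_rot: [-179.9, -0.1, 152.7]
wrist_force: [-0.4, 0.1, 4.9]
opening: 0.0106
```

```bash
python3 - <<'E'
from k import *
from h import *
delta(np.array([.398,.3707,.038]),tool(-27.3,0,1))
print(get_obs()['ee_pos'])
im=camera("top");KT=cal("top"); print(lidfit("top",im,KT,np.array((.398,.371)),.01,0)); print(lidfit("top",im,KT,np.array((.6364,.296)),.08,0))
im=camera("scene");KT=cal("scene"); print(lidfit("s",im,KT,np.array((.398,.371)),.01,0)); print(lidfit("s",im,KT,np.array((.6364,.296)),.08,0))
E
```

```text
now 69.2 q [ 42.9738   5.7092 -12.5776  71.8581   0.0351  70.3003] dpos mm [-0.4077 -0.7058  0.7921] rotvec [ 0.0731 -0.13    0.0265] 0.15149755677839688
[0.3984 0.3714 0.0372]
(array([0.3979, 0.3707]), np.float64(0.06452327820804415), 117)
(array([0.6365, 0.296 ]), np.float64(0.06155286921384213), 90)
(array([0.3973, 0.3692]), np.float64(0.06592156566000792), 106)
(array([0.6364, 0.2971]), np.float64(0.06243385337448855), 67)
```

apply_moves([
  [0, 0, 10, 0, 0, 0, 1],
  [0, 0, 30, 0, 0, 0, 1],
  [0, 0, 50, 0, 0, 0, 1],
  [0, 0, 50, 0, 0, 0, 1],
  [24, -7.3, 0, 0, 0, 0, 1],
  [24, -7.3, 0, 0, 0, 0, 1],
  [24, -7.3, 0, 0, 0, 0, 1],
  [24, -7.3, 0, 0, 0, 0, 1],
  [24, -7.3, 0, 0, 0, 0, 1],
  [24, -7.3, 0, 0, 0, 0, 1],
  [24, -7.3, 0, 0, 0, 0, 1],
  [24, -7.3, 0, 0, 0, 0, 1],
  [24, -7.3, 0, 0, 0, 0, 1],
  [22, -7.3, 0, 0, 0, 0, 1],
  [0, 0, 0, 0, 0, 0, 1],
  [0, 0, 0, 0, 0, 0, 1],
])

```text
time: 71.3
ee_pos: [0.636, 0.2978, 0.1757]
tcp_rot: [-179.7, -0.2, 152.6]
wrist_force: [-0.0, -0.3, -1.3]
opening: 0.0105
```

```bash
python3 - <<'E'
from k import *
from h import *
z=get_obs()['ee_pos'][2]; print(get_obs()['ee_pos'],get_obs()['tcp_rot'])
delta(np.array([.6372,.2979,.112]),tool(-27.3,0,1))
for n in ("top","scene"):
    im=camera(n);KT=cal(n); print(n,lidfit(n,im,KT,np.array((.637,.298)),z-.0372+.01,0), lidfit(n,im,KT,np.array((.6364,.296)),.08,0)); cv2.imwrite(f"pics/{n}16.png",cv2.resize(im[120:260,180:380] if n=="top" else im[90:230,300:500],None,fx=3,fy=3,interpolation=cv2.INTER_CUBIC)[:,:,::-1])
E
```

```text
[0.636  0.2978 0.1757] [-179.7423   -0.172   152.645 ]
now 71.3 q [25.0994 26.4304 28.1637 92.0424 -0.0207 52.4541] dpos mm [  1.2312   0.1055 -63.6707] rotvec [ 0.15   -0.2711  0.0546] 0.3145548207068769
top (array([0.6358, 0.2959]), np.float64(0.06353667475943381), 56) (array([0.6367, 0.3003]), np.float64(0.07336642045455598), 99)
scene (array([0.6339, 0.2975]), np.float64(0.06571890705509342), 104) (array([0.6378, 0.294 ]), np.float64(0.06287701762132182), 53)
```

View pics/scene16.png

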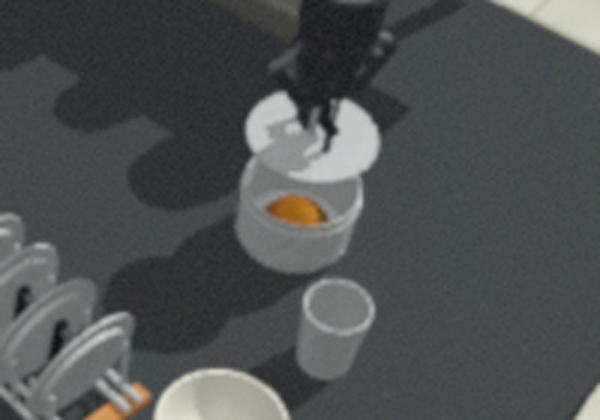

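View pics/top16.png

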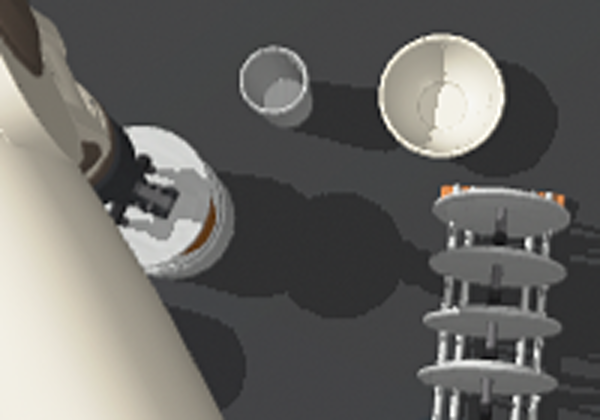

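apply_moves([
  [1, 0, -20, 0.15, -0.27, 0, 1],
  [0, 0, -20, 0, 0, 0, 1],
  [0, 0, -15, 0, 0, 0, 1],
  [0, 0, -5, 0, 0, 0, 1],
  [0, 0, 0, 0, 0, 0, 1],
  [0, 0, 0, 0, 0, 0, 1],
])

```text
time: 72.15
ee_pos: [0.6376, 0.2984, 0.1178]
tcp_rot: [179.8, 0.1, 152.7]
wrist_force: [-0.1, 0.6, -1.1]
opening: 0.0107
```

apply_moves([
  [0, 0, -2, 0, 0, 0, 1],
  [0, 0, 0, 0, 0, 0, 1],
  [0, 0, 0, 0, 0, 0, 1],
])

```text
time: 72.53
ee_pos: [0.6373, 0.2982, 0.1149]
tcp_rot: [179.9, 0.1, 152.7]
wrist_force: [0.3, -0.6, -2.0]
opening: 0.0105
```

apply_moves([
  [0, 0, -2, 0, 0, 0, 1],
  [0, 0, 0, 0, 0, 0, 1],
  [0, 0, 0, 0, 0, 0, 1],
])

```text
time: 72.9
ee_pos: [0.6372, 0.2982, 0.1128]
tcp_rot: [179.9, 0.1, 152.7]
wrist_force: [0.1, -0.2, -1.5]
opening: 0.0105
```

apply_moves([
  [0, 0, -2, 0, 0, 0, 1],
  [0, 0, 0, 0, 0, 0, 1],
  [0, 0, 0, 0, 0, 0, 1],
])

```text
time: 73.28
ee_pos: [0.6374, 0.2983, 0.1113]
tcp_rot: [179.9, 0.1, 152.7]
wrist_force: [0.1, 0.1, 2.1]
opening: 0.0109
```

```bash
python3 - <<'E'
from h import *
print(get_obs()['ee_pos'],get_obs()['wrist_force'])
im=camera("scene");KT=cal("scene"); print(lidfit("s",im,KT,np.array((.637,.297)),.084,0))
cv2.imwrite("pics/s17.png",cv2.resize(im[110:210,330:480],None,fx=5,fy=5,interpolation=cv2.INTER_CUBIC)[:,:,::-1])
E
```

```text
[0.6374 0.2983 0.1113] [0.0869 0.0541 2.0519]
(array([0.6356, 0.2982]), np.float64(0.06545484193484462), 87)
```

View pics/s17.png

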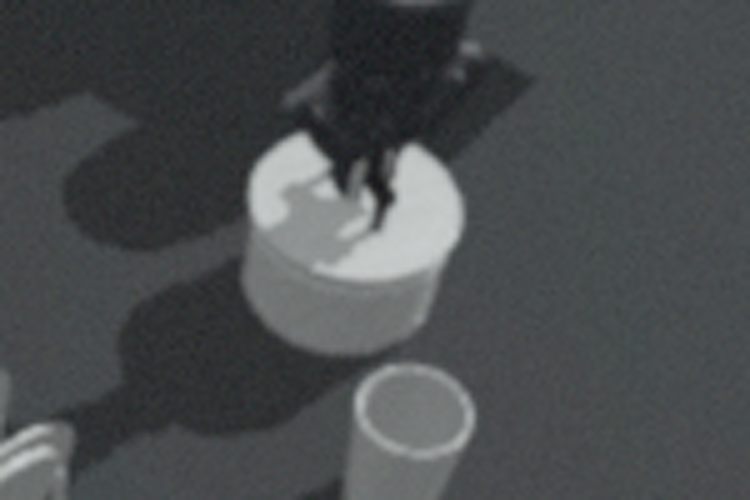

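apply_moves([
  [0, 0, 0, 0, 0, 0, 0.7],
  [0, 0, 0, 0, 0, 0, 0.5],
  [0, 0, 0, 0, 0, 0, 0.4],
  [0, 0, 0, 0, 0, 0, 0.4],
  [0, 0, 10, 0, 0, 0, 0.4],
  [0, 0, 30, 0, 0, 0, 0.4],
  [0, 0, 40, 0, 0, 0, 0.4],
  [-20, 0, 40, 0, 0, 0, 0.4],
  [-40, 10, 30, 0, 0, 0, 0.4],
  [-40, 10, 0, 0, 0, 0, 0.4],
  [-40, 10, 0, 0, 0, 0, 0.4],
  [-40, 10, 0, 0, 0, 0, 0.4],
  [-40, 10, 0, 0, 0, 0, 0.4],
  [0, 0, 0, 0, 0, 0, 0.4],
])

```text
time: 75.08
ee_pos: [0.4153, 0.3488, 0.2627]
tcp_rot: [179.8, 0.1, 152.8]
wrist_force: [0.6, -0.8, -0.1]
opening: 0.0511
```

```bash
python3 - <<'E'
from h import *
print(get_obs()['ee_pos'],get_obs()['wrist_force'])
o=[]
for n in ("top","scene"):
    im=camera(n);KT=cal(n); print(n,lidfit(n,im,KT,np.array((.637,.297)),.084,0))
    c=im[120:300,200:480] if n=="top" else im[90:300,220:480]
    o.append(cv2.resize(c,(780,int(780*c.shape[0]/c.shape[1])),interpolation=cv2.INTER_CUBIC)[:,:,::-1])
cv2.imwrite("pics/t18.png",o[0]);cv2.imwrite("pics/s18.png",o[1])
E
```

```text
[0.4153 0.3488 0.2627] [ 0.6105 -0.8387 -0.1295]
top (array([0.6369, 0.2974]), np.float64(0.06427119112483103), 163)
scene (array([0.6358, 0.2981]), np.float64(0.06552315406308065), 116)
```

View pics/t18.png

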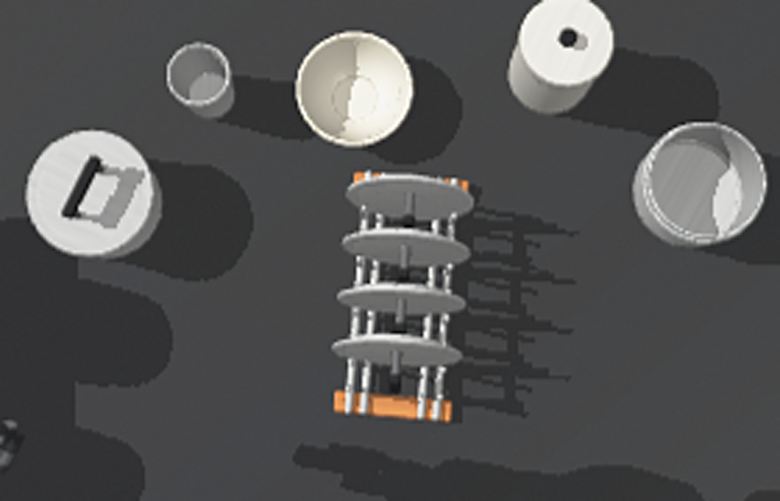

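View pics/s18.png

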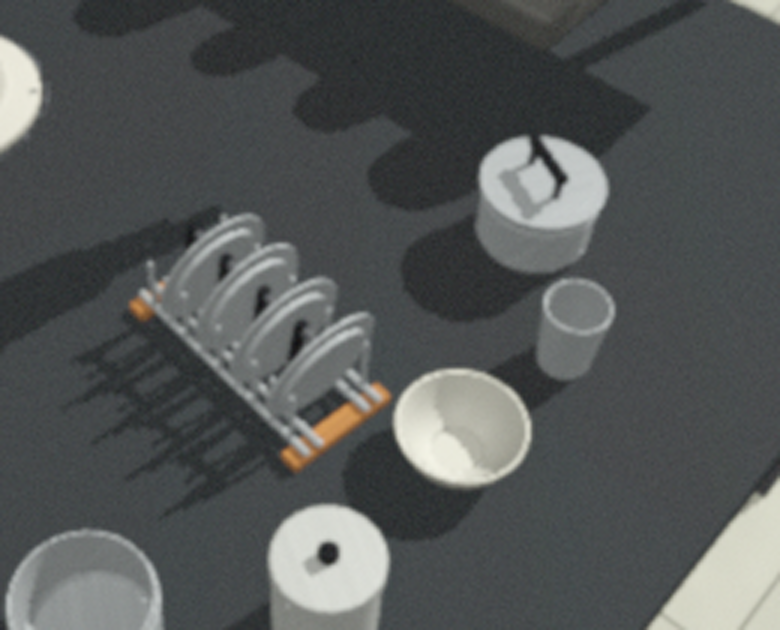

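```bash
python3 -c "
from workcell import *
print(job_done())"
```

```text
the job is handed in; nothing more can be done
None
```

I cleared all five lids off the slab and handed the job in at about 75 s of the 210 s allowed. `job_done` gives no verdict, so what follows comes from my own checks.

- **Rack:** The lid from the empty pot and three from the slab stand in the gaps at +91, +39, −13 and −65 mm, one to a gap. All handles face the robot. Each lid leans back slightly, which I judged by eye to be under 10° against the 20° allowed. The first lid at first leaned about 13° towards its handle, so I regripped it and tipped it back to keep the next gap clear.
- **Jaggery pot:** The fourth slab lid is on it. It touched down at the expected height. After release the top view put the lid about 1.5 mm from the pot's centre and the scene view about 1.2 mm, both within the 10 mm allowed. It looks level in both views.
- **Empty pot:** It stays open and upright. It had shifted a couple of centimetres during the run; I don't know whether the announced knock or my lifting its lid caused that.
- **Bowl, canister and tumbler:** They look unmoved in the last pictures. I judged this by eye and did not measure it. The arm was clear of everything when I handed in.

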